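# Tighten the sunken clamp bolt of a slotted shelf rail

### The arm

A 6-joint arm with a two-finger parallel gripper is mounted at the origin on the work surface. World frame = base frame: x ahead of the robot, y to its left, z up, the work surface at z = 0. Lengths are in m, angles in rad, forces in N, time in s.
With the tool pointing down it reaches from about 0.375 to 0.9 m from the base axis. Payload 3.1 kg.
Tool frame: the origin (TCP) lies at the very end of the fingers, on their centre line; the grasp point (between the pads) lies 19 mm behind it; z points along the fingers, y is the direction in which the jaws open and shut (so a half turn about z gives the same grasp; the last joint's range is limited). The gripper opens to 87 mm and grips with 3 to 60 N. Pads are 19 mm wide; open, the fingers measure 117 mm over their backs; the gripper's body (75 mm by 190 mm) begins 51 mm behind the grasp point.
Start: joints at [1.018, 0.527, 1.433, -0, 1.181, -0.178], TCP at [0.229, 0.582, 0.223] pointing down, gripper open.
Joint ranges: [-3.08, 3.08], [-0.75, 2.2], [0.22, 2.44], [-1.43, 4.57], [0, 2.65], [-2.85, 2.85]. Speed limits (rad/s): [2.79, 2.79, 3.14, 3.14, 3.14, 3.14].

### API

Orientations are given as a unit quaternion [x, y, z, w].
In Python, from rig import robot gives the robot as it stands.
- The arm moves only by the tool arm_command, never from a script. Its argument "targets" is a list of rows, each a list of 5 numbers: the shift along the tool's x, y, z in cm, then the turn about the tool's z in rad, then the finger opening in cm, from 0 to 8.7. In form: [[dx, dy, dz, spin, hand], ...]. A call has 1 to 5 rows; each row is the pose to reach, as a shift and turn from the pose commanded when the call began, along the tool's axes at that moment; what a row does not reach only later rows make up. A row lasts 1/8 s, in which the tool goes at most 62.5 mm and 10.7 degrees, less where a joint would pass 70% of its speed; a pose out of reach is approached as far as the arm can. A call with a gripper value outside its range is refused whole. The fingers move at their own pace and stop on an object; "newtons" is the grip in N (left out, the last holds). Time passes only in rows, so rows that repeat a pose let the fingers close. It gives the time, the measured TCP pose, the force and the opening at its end, in the units of the state.
- robot.get_obs(): the state, without advancing time (a new reading comes with each control period).
- robot.camera(name): name is "scene" or "top" or "wrist"; returns (picture, depth): 400x640x3 uint8, red, green, blue; 400x640 float32, m along the optical axis (not along the pixel's ray), 0 where there is no reading.
- robot.camera_model(name): a dict with "mtx" (3x3 intrinsics, pixels), "extrinsics" (4x4, takes a point from world to camera coordinates). Camera axes: x right, y up, looking along -z (the intrinsics and any distortion apply to the point x, -y, -z); pixel columns grow to the right and rows downward; lengths in m; the calibration is good to about 2 mm. A picture is of the moment at which its call begins: read the wrist's pose just before it. camera_model takes no time and is no camera call; for the wrist camera it gives the pose at the moment of the call.
- robot.hand_in(): hands the job in, once; it reports no verdict.
The state is a dict: "time": time; "q": joint angles; "joint_velocities": joint speeds; "joint_torque": joint torques, N m; "position": TCP position; "tool_rot": TCP orientation; "ft_force": force on the tool from outside, world axes, zero at the start; "moment": the same for the moment, N m; "grip_width": finger opening in m.
Only numpy, scipy, OpenCV 4.12 (cv2) and the standard library are available. Lean on these libraries where they do the work, as an engineer would, in place of code of your own. Each camera call takes 0.05 s, during which the arm holds its last target.

### The job

Take the hex key out of its wooden stand and feel along the slot of the shelf rail, pressing only gently, for the sunken hex socket of the bracket's clamp bolt. Seat the key fully in it and turn it clockwise (seen from above), letting go and taking hold again every quarter turn or so, until the bolt just comes up against its stop, without wrenching it. Let go and leave the key standing upright in the tightened bolt, with everything else on the bench left where it is.

Things in the scene. Friction and masses are not known exactly. Their poses are not given: they have to be found in the camera images.
- key_grip (a point): Centre of the hex key's grip. The key is a straight driver that stands upright in the stand: a black square-sided grip 28 x 28 mm and 50 mm tall, above a plain steel hexagonal shaft 14 mm across flats (16.2 mm over corners). 120 mm long in all, about 0.16 kg. The point's z runs up along the key, x and y are square to the grip's faces.
- key_tip (a point): Centre of the hex key's lower end, 95 mm below key_grip. The last 3 mm taper to 8 mm across flats. Same axes as key_grip: x is square to one pair of the hexagon's flats.
- stand_hole (a point): Centre of the mouth of the round hole in the top of the wooden stand, a fixed block 80 x 80 x 50 mm. The hole is 17.8 mm wide and 38 mm deep; the key's tip stands on its bottom. z is up.
- rail: The slotted aluminium shelf rail, fixed to the bench: 200 mm long along its own x, 44 mm wide (y), 50 mm high; its origin is the centre of its underside, z up. The flat bracket arm stands out 140 mm to its -y side at x = +60 mm, 40 mm high. It carries the clamp bar and the bolt inside it.
- slot_top (a point): Centre of the slot in the rail's top face, 50 mm above the bench, axes as rail. The slot is 22 mm wide (y) and 76 mm long (x), through a top 8 mm thick. The tip of a fully seated key lies 26 mm below this point's level.
- slot_floor (a point): Centre of the slot's floor, 8 mm below slot_top: a flat steel clamp bar that holds the bolt, both fixed in place. The bolt's hex socket, level with the bar, lies on the slot's centre line but anywhere within 18 mm either way along x: not measured, to be found by feel. It is 15.2 mm across flats, 18 mm deep, with a 2.5 mm sloped lead-in all round.
- bolt (a joint): Turning of the bolt in rad, clockwise from above positive; starts at 0.2 to 0.8, stop (tight) at 4.2. Turns with 0.12 N m, stays where left; do not go past 0.3 N m at the stop. The key has 8 degrees of play. How the hex flats lie is not known: with flats not matching, the key sinks only about 5 mm below the bar; turned to match (at most 30 degrees either way) it sinks fully.
- tape_roll: bystander: roll of paper tape, 90 mm wide, 48 mm high; origin centre of underside
- loose_nut: bystander: steel hex nut, 31 mm wide, 14 mm high, between rail and stand; origin centre of underside
- small_carton: bystander: cardboard carton 110 x 85 x 60 mm; origin centre of underside
- screwdriver: bystander: screwdriver lying flat; origin centre of underside
- spanner: bystander: steel spanner lying flat; origin centre of underside
- spray_can: bystander: grey can, 54 mm wide, 150 mm high; origin centre of underside
- spare_bracket: bystander: steel angle bracket, 130 mm long, 34 mm wide, 50 mm high at one end; origin centre of underside
- mug: bystander: white mug, 76 mm wide, 90 mm high; origin centre of underside
There are look-alikes about, which are no part of the job. Leave any orange or pink look-alike of the part that bears stand_hole alone.

How it is judged:
On the way, in this order (a step that is already met when the one before it is completed fails the run):
1. the key is lifted clear of its stand (z of key_tip in the frame of stand_hole above 0.005 m), for 0.1 s.
2. the key is seated to the bottom of the bolt's socket before the bolt is tight (z of key_tip in the frame of slot_top between -0.032 and -0.022 m and x of key_tip in the frame of slot_top between -0.024 and 0.024 m and y of key_tip in the frame of slot_top between -0.005 and 0.005 m and value of joint bolt below 3 rad), for 0.1 s.
3. the bolt is turned clockwise up to its stop (value of joint bolt above 4.05 rad), for 0.1 s.
At the end, for the whole second after the job is handed in: The bolt stands within 0.15 rad of its stop (4.05 or more), the key stands upright (within 0.2 rad) with its tip at the bottom of the bolt's socket (22 mm or more below the rail's top), and is let go (value of joint bolt above 4.05 rad and z of key_tip in the frame of slot_top below -0.022 m and x of key_tip in the frame of slot_top between -0.024 and 0.024 m and y of key_tip in the frame of slot_top between -0.005 and 0.005 m and angle between key_grip's own z axis and vertical below 0.2 rad and contact force between the fingers and anything else below 0.2 N); the robot touches nothing.
It fails at once if the key is pressed or wrenched against the rail, clamp bar or bolt with more than 60 N (contact forces added up) (contact force between key and rail above 60 N).
It fails at once if a bystander is moved by more than 20 mm (distance of any of tape_roll, loose_nut, small_carton, screwdriver, spanner, spray_can, spare_bracket, mug from where it was at the start of the episode above 0.02 m).
It also fails if it takes over 72 s, if anything falls off the work surface, if the arm or the gripper's body presses on something with over 40 N, if the wrist force passes 120 N, or if a joint passes its speed limit or range.

## Working session

There is one attempt and no reset: what is moved stays moved. The work goes in short steps, Python scripts to look and compute and a tool call to move; the robot and the scene stay as the last step left them, time stands still between calls to the robot, and variables do not carry over. Pictures are saved under pics/ and viewed, and the job is handed in when it is done.

Besides the shell and the picture viewer there is one more tool, called after "Request:" by a JSON object that holds its "fn" and its "kwargs", one argument or row to a line. arm_command: Moves the arm, as the interface text tells. Its arguments: {"type":"object","properties":{"targets":{"type":"array","items":{"type":"array","items":{"type":"number"}}},"newtons":{"type":"number"}},"required":["targets"]}

```bash
mkdir -p pics; ls
python3 - <<'E'
from rig import robot
import cv2,numpy as np
o=robot.get_obs()
for k,v in o.items(): print(k,np.round(v,4))
for n in ["scene","top"]:
    p,d=robot.camera(n); cv2.imwrite(f"pics/{n}0.png",p[:,:,::-1]); np.savez(f"pics/{n}0.npz",p=p,d=d)
    m=robot.camera_model(n); print(n,m)
E
```

```text
pics
time 0.0
q [ 1.0175  0.5285  1.4339 -0.      1.1814 -0.1785]
joint_velocities [-0.0018 -0.0003  0.0003  0.0006 -0.0002 -0.0004]
joint_torque [ 1.00000e-03 -4.40028e+01 -1.76590e+01  6.33000e-02  5.81000e-02
 -2.00000e-04]
position [0.2284 0.581  0.2216]
tool_rot [ 1.863e-01  9.825e-01 -1.000e-03 -4.000e-04]
ft_force [0.4141 0.916  0.4595]
moment [ 0.0432  0.0417 -0.0145]
grip_width 0.0873
scene {'mtx': array([[363.32303488,   0.        , 317.24594819],
       [  0.        , 363.32303488, 192.92094401],
       [  0.        ,   0.        ,   1.        ]]), 'extrinsics': array([[ 0.53527526,  0.84460513, -0.01107128, -0.27847299],
       [-0.69257801,  0.44635476,  0.56665962,  0.3334321 ],
       [ 0.48354534, -0.29565115,  0.8238776 , -1.20063096],
       [ 0.        ,  0.        ,  0.        ,  1.        ]])}
top {'mtx': array([[388.66681443,   0.        , 318.95710738],
       [  0.        , 388.66681443, 198.74109463],
       [  0.        ,   0.        ,   1.        ]]), 'extrinsics': array([[-0.07217391, -0.99737359,  0.00607087,  0.01624865],
       [ 0.96850329, -0.06862781,  0.23935663, -0.58500836],
       [-0.23831135,  0.02315496,  0.97091274, -1.09598851],
       [ 0.        ,  0.        ,  0.        ,  1.        ]])}
```

View pics/scene0.png

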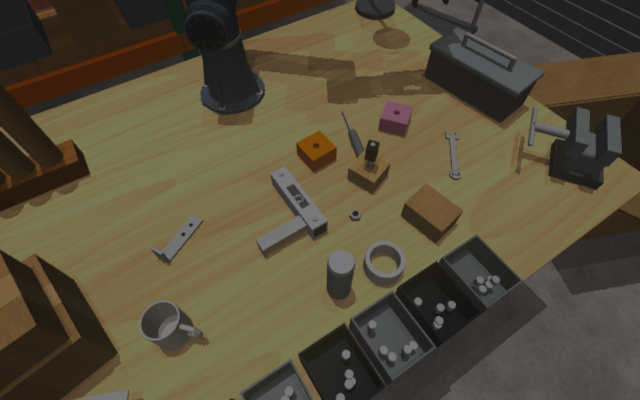

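View pics/top0.png

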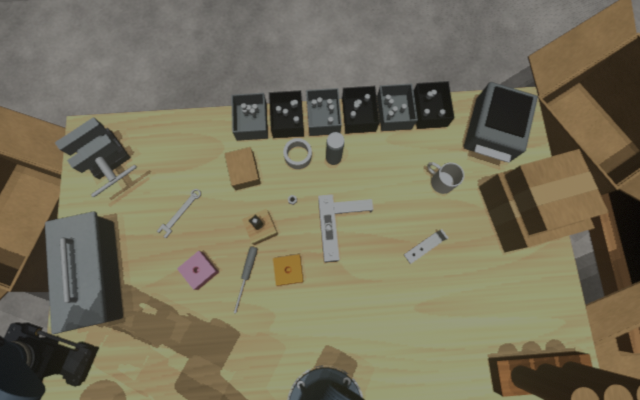

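The top view shows the wooden stand with the key near (258,225) and the rail near (329,228). I'll zoom in on both.

Run:
```python
import cv2,numpy as np
a=cv2.imread("pics/top0.png")[180:280,220:390]; b=cv2.imread("pics/scene0.png")[120:260,245:405]
g=lambda i:np.uint8(255*(i/255.)**.6)
cv2.imwrite("pics/topc.png",g(cv2.resize(a,None,fx=4.6,fy=4.6,interpolation=cv2.INTER_CUBIC)))
cv2.imwrite("pics/scenec.png",g(cv2.resize(b,None,fx=4,fy=4,interpolation=cv2.INTER_CUBIC)))
```

```text
(no output)
```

View pics/topc.png

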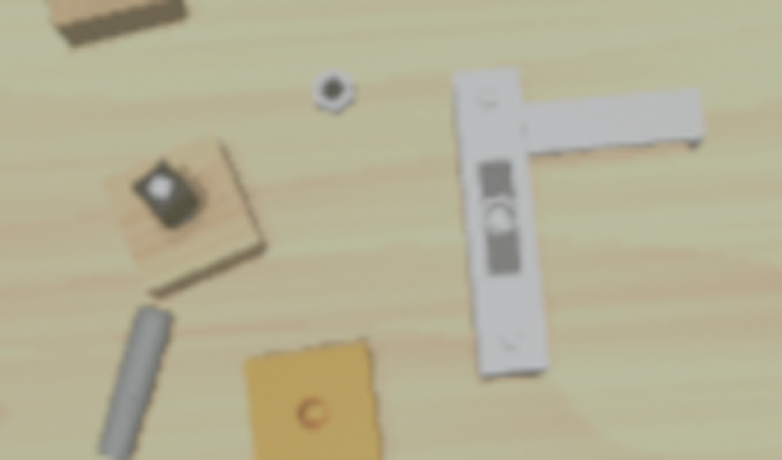

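View pics/scenec.png

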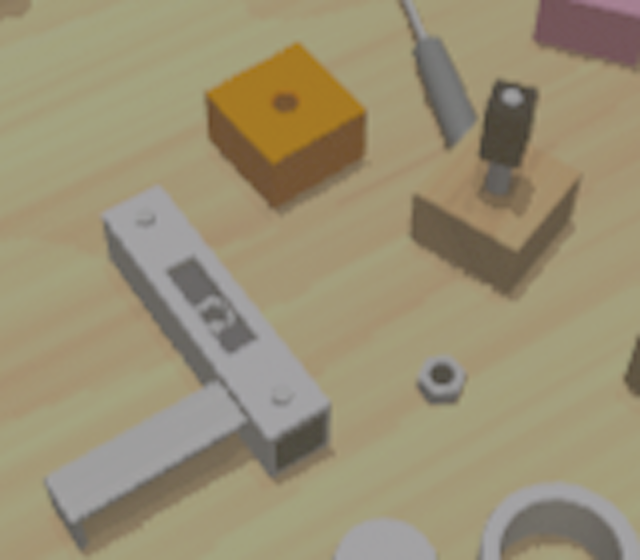

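```bash
cat > h.py <<'E'
import numpy as np,cv2
from rig import robot
from scipy.spatial.transform import Rotation as R
def ray(n,uv,M=None):
    M=M or robot.camera_model(n); K=M['mtx'];E=np.array(M['extrinsics'])
    uv=np.atleast_2d(uv).astype(float)
    d=np.c_[(uv[:,0]-K[0,2])/K[0,0],-(uv[:,1]-K[1,2])/K[1,1],-np.ones(len(uv))]
    return -E[:3,:3].T@E[:3,3], d@E[:3,:3]
def plane(n,uv,z,M=None):
    c,d=ray(n,uv,M); return c+d*((z-c[2])/d[:,2])[:,None]
def proj(n,P,M=None):
    M=M or robot.camera_model(n);P=np.atleast_2d(P)
    p=P@M['extrinsics'][:3,:3].T+M['extrinsics'][:3,3]; K=M['mtx']
    return np.c_[K[0,2]-K[0,0]*p[:,0]/p[:,2],K[1,2]+K[1,1]*p[:,1]/p[:,2]]
E
python3 - <<'E'
from h import *
np.set_printoptions(precision=4,suppress=True)
T=lambda l:np.array(l,float)/4.6+[220,180]-.5+.5/4.6
S=lambda l:np.array(l,float)/4+[245,120]-.5+.125
sl=[(478,163),(511,160),(521,271),(487,274)]; 
a=plane("top",T(sl),.05);print("slot",a,a.mean(0))
b=plane("scene",S([(195,257),(166,271),(231,353),(257,337)]),.05);print(b,b.mean(0))
c=plane("top",T([(455,72),(520,70),(547,370),(482,377)]),.05);print("rail",c,c.mean(0))
d=plane("scene",S([(160,187),(104,215),(268,437),(328,404)]),.05);print("rail",d,d.mean(0))
print("sock",plane("top",T([(499,217)]),.042),plane("scene",S([(216,312)]),.042))
print("key top",plane("top",T([(161,187)]),.132),plane("scene",S([(512,97)]),.132))
# grip top corners by scene & stand top corners
print("stand",plane("top",T([(104,181),(219,141),(265,243),(151,292)]),.05))
print("stand sc",plane("scene",S([(415,200),(505,240),(579,179)]),.05))
E
```

```text
slot [[ 0.5382 -0.0362  0.05  ]
 [ 0.5386 -0.058   0.05  ]
 [ 0.465  -0.0587  0.05  ]
 [ 0.4646 -0.0365  0.05  ]] [ 0.5016 -0.0474  0.05  ]
[[ 0.4656 -0.0365  0.05  ]
 [ 0.4651 -0.0575  0.05  ]
 [ 0.5397 -0.0544  0.05  ]
 [ 0.5384 -0.0351  0.05  ]] [ 0.5022 -0.0459  0.05  ]
rail [[ 0.6009 -0.0255  0.05  ]
 [ 0.5992 -0.0689  0.05  ]
 [ 0.4003 -0.0701  0.05  ]
 [ 0.3989 -0.0283  0.05  ]] [ 0.4998 -0.0482  0.05  ]
rail [[ 0.4039 -0.0273  0.05  ]
 [ 0.4044 -0.0693  0.05  ]
 [ 0.6011 -0.0661  0.05  ]
 [ 0.6014 -0.0245  0.05  ]] [ 0.5027 -0.0468  0.05  ]
sock [[ 0.5027 -0.0475  0.042 ]] [[ 0.5042 -0.0444  0.042 ]]
key top [[0.5205 0.1601 0.132 ]] [[0.5206 0.1617 0.132 ]]
stand [[0.5436 0.2093 0.05  ]
 [0.565  0.1331 0.05  ]
 [0.4951 0.106  0.05  ]
 [0.4684 0.1809 0.05  ]]
stand sc [[0.5037 0.1072 0.05  ]
 [0.5614 0.1368 0.05  ]
 [0.5479 0.2079 0.05  ]]
```

Run:
```python
from h import *
np.set_printoptions(precision=4,suppress=True)
o=robot.get_obs();Rt=R.from_quat(o['tool_rot']).as_matrix();print(Rt)
M=robot.camera_model("wrist");E=M['extrinsics'];c=-E[:3,:3].T@E[:3,3]
print(M['mtx']);print("cam in tool",Rt.T@(c-o['position']),"\naxes in tool (cols x,y,z cam)\n",Rt.T@E[:3,:3].T)
print(Rt.T@(np.array([.5205,.161,.2216])-o['position']))
```

```text
[[-0.9306  0.3661 -0.001 ]
 [ 0.3661  0.9306 -0.0016]
 [ 0.0003 -0.0019 -1.    ]]
[[327.4824   0.     324.6822]
 [  0.     327.4824 199.7618]
 [  0.       0.       1.    ]]
cam in tool [ 0.0796 -0.0006 -0.1615] 
axes in tool (cols x,y,z cam)
 [[ 0.0001  0.9568  0.2908]
 [ 1.     -0.0003  0.0006]
 [ 0.0006  0.2908 -0.9568]]
[-0.4256 -0.284   0.0005]
```

Request:
{"fn": "arm_command", "kwargs": {
  "targets": [
    [-42.5,-28.4,0,0,8.7],
    [-42.5,-28.4,0,0,8.7],
    [-42.5,-28.4,0,0,8.7],
    [-42.5,-28.4,0,0,8.7],
    [-42.5,-28.4,0,0,8.7]
  ]
}}

```text
time: 0.72
position: [0.4077, 0.3231, 0.2224]
tool_rot: [0.186, 0.983, -0.0, -0.0]
ft_force: [0.9, 1.0, 0.1]
grip_width: 0.087
```

Request:
{"fn": "arm_command", "kwargs": {
  "targets": [
    [-16.5,-11.0,0,0,8.7],
    [-16.5,-11.0,0,0,8.7],
    [-16.5,-11.0,0,0,8.7],
    [-16.5,-11.0,0,0,8.7],
    [-16.5,-11.0,0,0,8.7]
  ]
}}

```text
time: 1.35
position: [0.52, 0.1617, 0.2221]
tool_rot: [0.187, 0.982, 0.0, -0.001]
ft_force: [-0.2, 0.3, -0.5]
grip_width: 0.0875
```

Run:
```python
from h import *
np.set_printoptions(precision=4,suppress=True)
o=robot.get_obs();print(o['position'],o['tool_rot'],np.abs(o['joint_velocities']).max(),o['q'])
import pickle
M=robot.camera_model("wrist");p,d=robot.camera("wrist");pickle.dump((M,p,d,o),open("pics/w1.pkl","wb"))
cv2.imwrite("pics/w1.png",np.uint8(255*(p[:,:,::-1]/255.)**.6))
```

```text
[0.52   0.1617 0.2221] [ 0.1873  0.9823  0.     -0.0008] 0.04323333010197143 [ 0.0959  0.4206  1.6347  0.0006  1.0877 -1.0984]
```

View pics/w1.png

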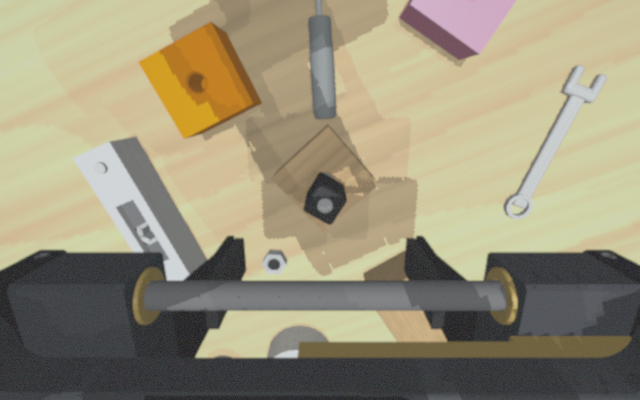

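Run:
```python
import cv2,numpy as np
a=cv2.imread("pics/w1.png")[160:240,280:370]; 
a=np.uint8(255*(a/255.)**.7)
cv2.imwrite("pics/w1c.png",cv2.resize(a,None,fx=7,fy=7,interpolation=cv2.INTER_CUBIC))
b=cv2.imread("pics/w1.png")[190:270,90:200]
cv2.imwrite("pics/w1s.png",cv2.resize(b,None,fx=7,fy=7,interpolation=cv2.INTER_CUBIC))
```

```text
(no output)
```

View pics/w1c.png

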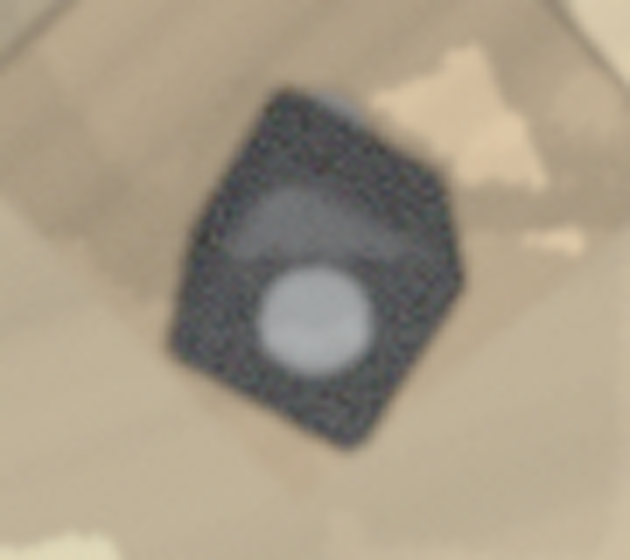

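View pics/w1s.png

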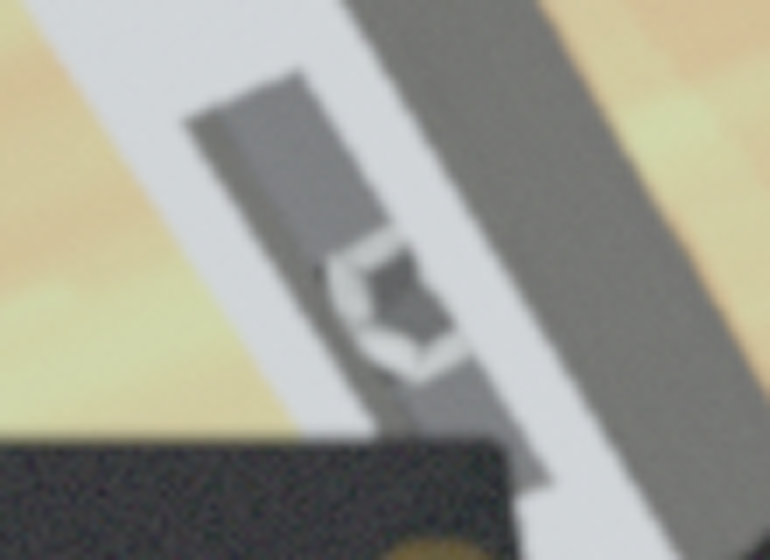

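Run:
```python
from h import *
import pickle
np.set_printoptions(precision=4,suppress=True)
M,p,d,o=pickle.load(open("pics/w1.pkl","rb"))
c=np.array([(352,450),(170,350),(462,280),(316,320)])/7+[280,160]-.43
P=plane("wrist",c,.132,M);print(P)
for a,b in((0,1),(0,2)): v=P[b]-P[a];print(np.linalg.norm(v),np.arctan2(v[1],v[0]))
s=np.array([(394,290)])/7+[90,190]-.43
print("sock",plane("wrist",s,.04,M))
c=np.array([(185,120),(300,68),(552,488)])/7+[90,190]-.43
print("slot",plane("wrist",c,.05,M))
Rt=R.from_quat(o['tool_rot']).as_matrix()
print("tool y ang",np.arctan2(Rt[1,1],Rt[0,1]))
# look pose over socket: target
print(Rt.T@(np.array([.503,-.047,.2221])-o['position']))
```

```text
[[0.5374 0.1585 0.132 ]
 [0.5182 0.1434 0.132 ]
 [0.5227 0.1778 0.132 ]
 [0.521  0.1605 0.132 ]]
0.024475709348470306 -2.4769119408623284
0.024305853053470345 2.223808168625478
sock [[ 0.5025 -0.0495  0.04  ]]
slot [[ 0.4647 -0.0579  0.05  ]
 [ 0.4639 -0.0372  0.05  ]
 [ 0.5401 -0.0365  0.05  ]]
tool y ang 1.194047012293628
[-0.061  -0.2003 -0.0001]
```

Request:
{"fn": "arm_command", "kwargs": {
  "targets": [
    [-6.1,-20.0,0,0,8.7],
    [-6.1,-20.0,0,0,8.7],
    [-6.1,-20.0,0,0,8.7],
    [-6.1,-20.0,0,0,8.7],
    [-6.1,-20.0,0,0,8.7]
  ]
}}

```text
time: 2.02
position: [0.5032, -0.0457, 0.2225]
tool_rot: [0.187, 0.982, 0.0, -0.0]
ft_force: [-0.3, -0.2, -0.3]
grip_width: 0.0872
```

Run:
```python
from h import *
np.set_printoptions(precision=4,suppress=True)
o=robot.get_obs();print(o['position'],o['tool_rot'],np.abs(o['joint_velocities']).max(),o['q'])
import pickle
M=robot.camera_model("wrist");p,d=robot.camera("wrist");pickle.dump((M,p,d,o),open("pics/w2.pkl","wb"))
im=np.uint8(255*(p[:,:,::-1]/255.)**.6)
cv2.imwrite("pics/w2.png",im)
u=proj("wrist",[.503,-.047,.045],M)[0].astype(int);print(u)
x0,y0=u-[50,40];print(x0,y0)
cv2.imwrite("pics/w2c.png",cv2.resize(im[y0:y0+80,x0:x0+100],None,fx=7,fy=7,interpolation=cv2.INTER_CUBIC))
```

```text
[ 0.5032 -0.0457  0.2225] [ 0.1867  0.9824  0.0003 -0.0003] 0.04211283189770132 [-0.3124  0.3675  1.7279  0.0006  1.0469 -1.5079]
[324 178]
274 138
```

View pics/w2c.png

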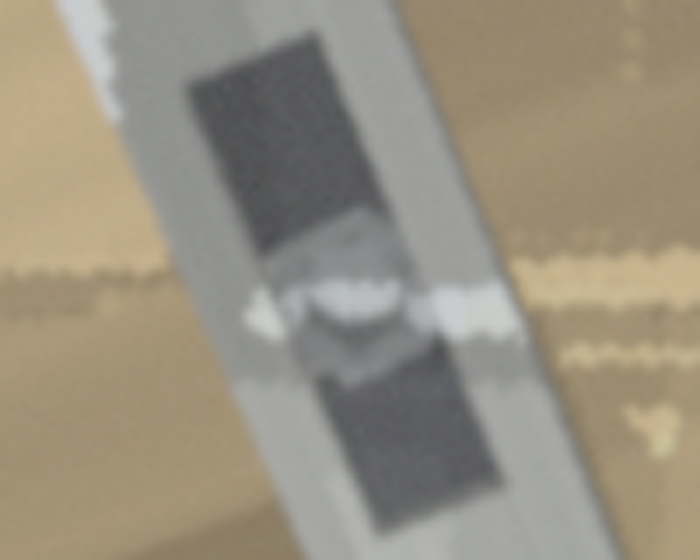

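Run:
```python
from h import *
import pickle
M,p,d,o=pickle.load(open("pics/w2.pkl","rb"))
g=cv2.cvtColor(p,cv2.COLOR_RGB2GRAY)[155:205,300:350]
g=cv2.resize(g,None,fx=12,fy=12,interpolation=cv2.INTER_CUBIC).astype(float)
print(np.percentile(g,[1,25,50,75,99]))
g=np.clip((g-25)/(110-25),0,1)*255
cv2.imwrite("pics/w2g.png",g)
```

```text
[ 40.  62. 100. 114. 173.][ WARN:0@0.506] global loadsave.cpp:1063 imwrite_ Unsupported depth image for selected encoder is fallbacked to CV_8U.
```

View pics/w2g.png

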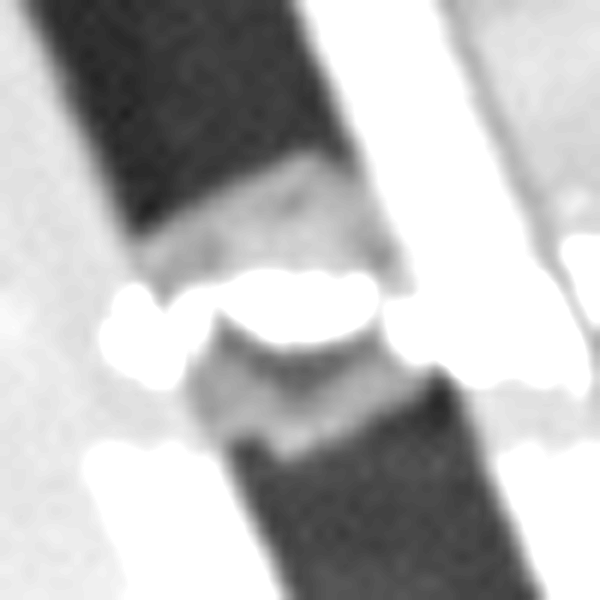

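Run:
```python
from h import *
import pickle
np.set_printoptions(precision=4,suppress=True)
M,p,d,o=pickle.load(open("pics/w2.pkl","rb"))
f=lambda l:plane("wrist",np.array(l)/12+[300,155]-.46,.042,M)
P=f([(140,240),(312,152),(440,370),(283,462),(297,307)]);print(P)
for a,b in((0,1),(3,2)): v=P[b]-P[a];print(np.linalg.norm(v),np.degrees(np.arctan2(v[1],v[0])))
v=P[3]-P[1];print(np.linalg.norm(v),np.degrees(np.arctan2(v[1],v[0])))
S=plane("wrist",np.array([(188,82),(320,30),(502,487),(380,533)])/7+[274,138]-.43,.05,M);print("slot",S,S.mean(0))
M,p,d,o=pickle.load(open("pics/w1.pkl","rb"))
Q=plane("wrist",np.array([(325,255),(335,320),(420,385),(472,345),(405,222)])/7+[90,190]-.43,.042,M);print(Q)
for a,b in ((1,2),(2,3),(0,4),(0,1)):
  v=Q[b]-Q[a];print(np.linalg.norm(v),np.degrees(np.arctan2(v[1],v[0])))
```

```text
[[ 0.4941 -0.0583  0.042 ]
 [ 0.4923 -0.0412  0.042 ]
 [ 0.515  -0.0378  0.042 ]
 [ 0.5178 -0.054   0.042 ]
 [ 0.5049 -0.0476  0.042 ]]
0.017221157793137893 95.9260016058798
0.016509342198853912 99.78924866242592
0.028547406805224714 -26.73878605163716
slot [[ 0.4642 -0.0576  0.05  ]
 [ 0.4643 -0.037   0.05  ]
 [ 0.5391 -0.0368  0.05  ]
 [ 0.5391 -0.057   0.05  ]] [ 0.5017 -0.0471  0.05  ]
[[ 0.4929 -0.0553  0.042 ]
 [ 0.5032 -0.0597  0.042 ]
 [ 0.5182 -0.0528  0.042 ]
 [ 0.5152 -0.0413  0.042 ]
 [ 0.4927 -0.0405  0.042 ]]
0.016506736024430858 24.713323688157658
0.011828381294417054 104.99520200291776
0.014770313525987322 90.78268745735014
0.01121237285991598 -22.898389460315414
```

Request:
{"fn": "arm_command", "kwargs": {
  "targets": [
    [5.9,19.8,0,-1.036,8.7],
    [5.9,19.8,0,-1.036,8.7],
    [5.9,19.8,0,-1.036,8.7],
    [5.9,19.8,0,-1.036,8.7],
    [5.9,19.8,0,-1.036,8.7]
  ]
}}

```text
time: 2.7
position: [0.5197, 0.1645, 0.2224]
tool_rot: [-0.284, 0.959, 0.001, -0.0]
ft_force: [0.7, -0.1, -0.5]
grip_width: 0.0873
```

Request:
{"fn": "arm_command", "kwargs": {
  "targets": [
    [0,0,0,-0.1,8.7],
    [0,0,0,-0.1,8.7],
    [0,0,0,-0.1,8.7]
  ]
}}

```text
time: 3.08
position: [0.5207, 0.1609, 0.2225]
tool_rot: [-0.326, 0.946, 0.0, -0.0]
ft_force: [0.3, -0.5, -0.2]
grip_width: 0.0866
```

Run:
```python
from h import *
np.set_printoptions(precision=4,suppress=True)
o=robot.get_obs();Rt=R.from_quat(o['tool_rot']).as_matrix()
print(o['time'],o['position'],o['tool_rot'],np.arctan2(Rt[1,1],Rt[0,1]),o['q'])
import pickle
M=robot.camera_model("wrist");p,d=robot.camera("wrist");pickle.dump((M,p,d,o),open("pics/w3.pkl","wb"))
im=np.uint8(255*(p[:,:,::-1]/255.)**.45)
u=proj("wrist",[.521,.1605,.12],M)[0].astype(int)
x0,y0=u-[50,40];print(x0,y0)
cv2.imwrite("pics/w3c.png",cv2.resize(im[y0:y0+80,x0:x0+100],None,fx=7,fy=7,interpolation=cv2.INTER_CUBIC))
```

```text
3.075 [0.5207 0.1609 0.2225] [-0.3256  0.9455  0.0002 -0.0002] 2.2340348023975736 [ 0.0944  0.4202  1.634   0.0003  1.0878 -2.1398]
274 160
```

View pics/w3c.png

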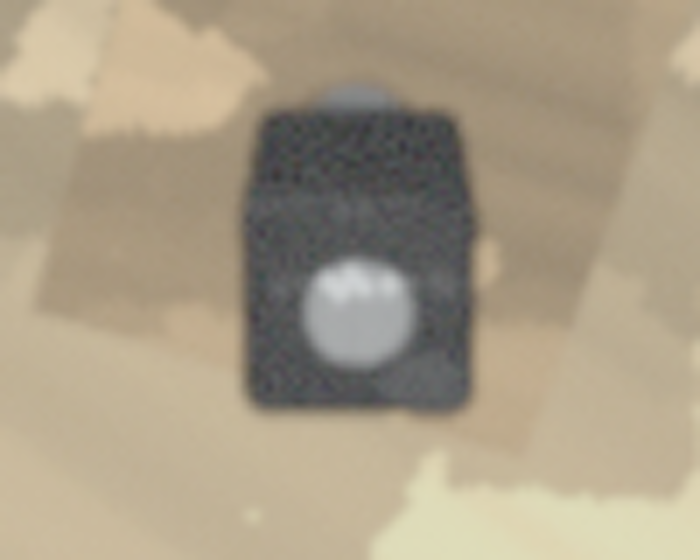

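Run:
```python
from h import *
import pickle
np.set_printoptions(precision=4,suppress=True)
M,p,d,o=pickle.load(open("pics/w3.pkl","rb"))
P=plane("wrist",np.array([(359,313),(248,408),(470,408),(358,100)])/7+[274,160]-.43,.132,M);print(P[:3])
Rt=R.from_quat(o['tool_rot']).as_matrix();print((P[:3]-o['position'])@Rt)
print(plane("wrist",np.array([(362,88)])/7+[274,160]-.43,.06,M))
```

```text
[[0.521  0.1603 0.132 ]
 [0.5381 0.1573 0.132 ]
 [0.5222 0.1777 0.132 ]]
[[ 0.0001 -0.0006  0.0905]
 [-0.0116 -0.0136  0.0905]
 [-0.0116  0.0123  0.0905]]
[[0.5119 0.1539 0.06  ]]
```

Request:
{"fn": "arm_command", "kwargs": {
  "targets": [
    [0,0,6.0,0,8.7],
    [0,0,12.0,0,8.7],
    [0,0,13.4,0,8.7],
    [0,0,13.4,0,8.7]
  ]
}}

```text
time: 3.62
position: [0.5215, 0.1596, 0.0885]
tool_rot: [-0.325, 0.946, 0.0, -0.0]
ft_force: [1.3, 0.3, 0.9]
grip_width: 0.0872
```

Request:
{"fn": "arm_command", "kwargs": {
  "targets": [
    [0,0,0,0,2.2],
    [0,0,0,0,2.2],
    [0,0,0,0,2.2],
    [0,0,0,0,2.2],
    [0,0,0,0,2.2]
  ],
  "newtons": 25
}}

```text
time: 4.25
position: [0.5214, 0.1596, 0.0887]
tool_rot: [-0.325, 0.946, -0.0, 0.0]
ft_force: [0.3, 0.5, 0.7]
grip_width: 0.0447
```

Request:
{"fn": "arm_command", "kwargs": {
  "targets": [
    [0,0,0,0,2.2],
    [0,0,0,0,2.2],
    [0,0,0,0,2.2]
  ]
}}

```text
time: 4.62
position: [0.5212, 0.1597, 0.0884]
tool_rot: [-0.325, 0.946, 0.0, -0.0]
ft_force: [-0.6, 1.2, 0.2]
grip_width: 0.0277
```

Request:
{"fn": "arm_command", "kwargs": {
  "targets": [
    [0,0,-2.0,0,2.2],
    [0,0,-4.5,0,2.2],
    [0,0,-7.5,0,2.2],
    [0,0,-7.5,0,2.2],
    [0,0,-7.5,0,2.2]
  ]
}}

```text
time: 5.25
position: [0.5206, 0.1594, 0.1626]
tool_rot: [-0.325, 0.946, 0.0, -0.001]
ft_force: [0.3, 0.7, -1.6]
grip_width: 0.0277
```

Run:
```python
from h import *
np.set_printoptions(precision=4,suppress=True)
o=robot.get_obs();Rt=R.from_quat(o['tool_rot']).as_matrix()
print(o['time'],o['position'],np.arctan2(Rt[1,1],Rt[0,1]),o['q'],o['ft_force'],o['grip_width'])
p,d=robot.camera("scene");cv2.imwrite("pics/s4.png",cv2.resize(np.uint8(255*(p[80:240,280:460,::-1]/255.)**.6),None,fx=4,fy=3.7))
print(Rt.T@(np.array([.5045,-.047,.1634])-o['position']))
p,d=robot.camera("wrist");cv2.imwrite("pics/w4.png",np.uint8(255*(p[:,:,::-1]/255.)**.6))
```

```text
5.25 [0.5206 0.1594 0.1626] 2.2335416036303073 [ 0.0919  0.5015  1.6943 -0.0002  0.9476 -2.1415] [ 0.281   0.6658 -1.6498] 0.027719248732709718
[ 0.1397 -0.1528 -0.0007]
```

View pics/s4.png

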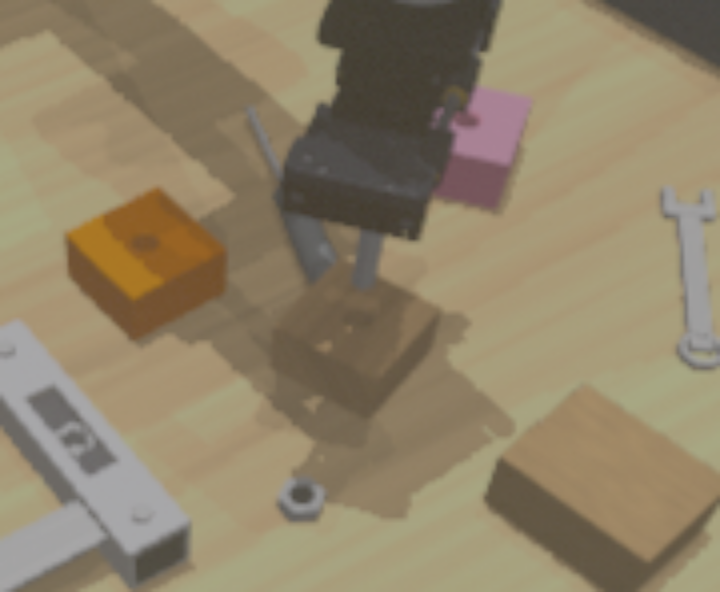

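View pics/w4.png

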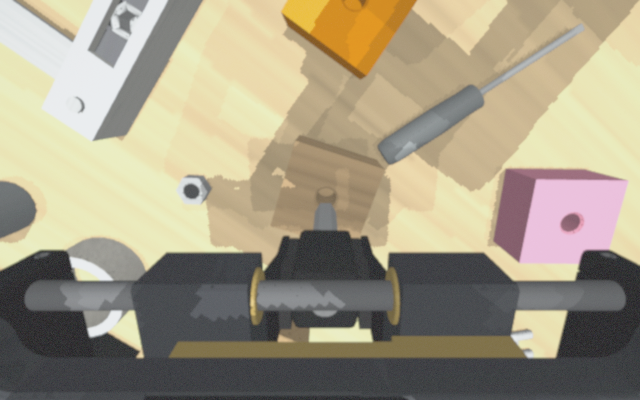

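Run:
```python
from h import *
a=cv2.imread("pics/w4.png")
cv2.imwrite("pics/w4c.png",np.vstack([cv2.resize(a[0:45,100:155],None,fx=12,fy=12,interpolation=cv2.INTER_CUBIC)]))
b=cv2.resize(a[180:245,290:360],None,fx=8,fy=8,interpolation=cv2.INTER_CUBIC);cv2.imwrite("pics/w4t.png",b)
print(proj("wrist",[[.5206,.1594,.0866],[.5206,.1594,.157],[.5045,-.047,.042]]))
```

```text
[[325.29944174 210.93485879]
 [325.74409347 251.35214833]
 [127.04917845  20.82362179]]
```

View pics/w4c.png

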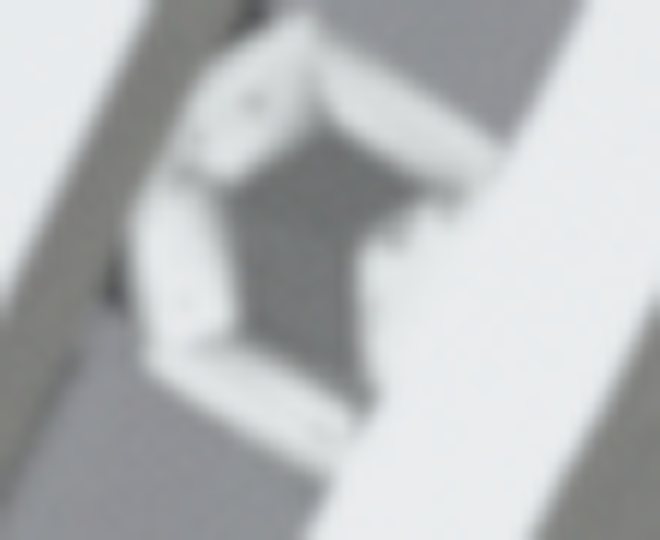

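View pics/w4t.png

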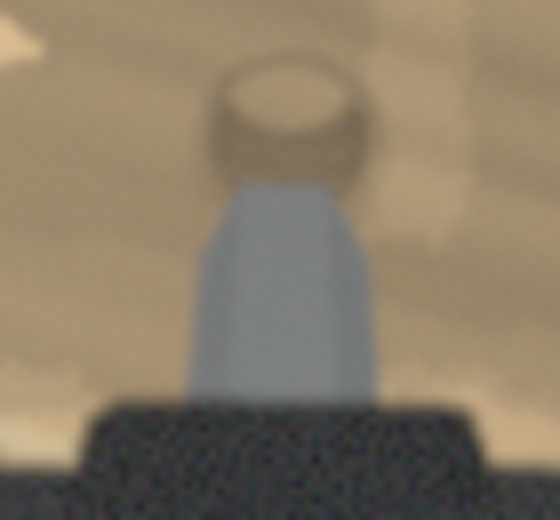

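Run:
```python
from h import *
np.set_printoptions(precision=4,suppress=True)
f=lambda l,z=.042:plane("wrist",np.array(l)/12+[100,0]-.46,z)
P=f([(308,20),(490,140),(150,365),(320,465),(137,215),(195,100)]);print(P)
for a,b in((0,1),(2,3),(2,4),(0,5)):
  v=P[b]-P[a];t=np.degrees(np.arctan2(v[1],v[0]));print(np.linalg.norm(v),t,t%60)
# inner corners of chamfer, z=.0395
Q=f([(322,112),(425,190),(238,338),(365,405),(228,185)],.0395)
for a,b in((0,1),(2,3),(2,4),(0,4)):
  v=Q[b]-Q[a];t=np.degrees(np.arctan2(v[1],v[0]));print("in",np.linalg.norm(v),t,t%60)
# centre: corner 0 and opposite unknown; use lines: midline of edges 0-1 & 2-3
n=P[1]-P[0]+P[3]-P[2];n/=np.linalg.norm(n);m=np.array([-n[1],n[0],0])
print("mid along m",m,(P[:2]@m).mean(),(P[2:4]@m).mean(), "sep",(P[:2]@m).mean()-(P[2:4]@m).mean())
c=((P[:2]@m).mean()+(P[2:4]@m).mean())/2
# x at y=-.047
print("x",(c-m[1]*-.047)/m[0])
print("tip",plane("wrist",np.array([(288,185)])/8+[290,180]-.44,.0866))
```

```text
[[ 0.4934 -0.0545  0.042 ]
 [ 0.4923 -0.0421  0.042 ]
 [ 0.5174 -0.0531  0.042 ]
 [ 0.5159 -0.0417  0.042 ]
 [ 0.51   -0.0579  0.042 ]
 [ 0.5018 -0.058   0.042 ]]
0.012412906441261898 94.99781269762812 34.99781269762812
0.011573559780157554 97.41768088424452 37.41768088424452
0.008720686760975113 -147.22559381040864 32.77440618959136
0.009150984161703426 -22.586629115711983 37.413370884288014
in 0.007374525894359833 90.64271237708479 30.64271237708479
in 0.008561694825746681 100.46913004061443 40.46913004061443
in 0.008955778055638512 -148.18973386633428 31.81026613366572
in 0.007977715563555381 -20.359330344330285 39.64066965566971
mid along m [-0.9942 -0.1074  0.    ] -0.48481954476255784 -0.5085390030443918 sep 0.02371945828183397
x 0.5046459004577579
tip [[0.5153 0.1555 0.0866]]
```

Run:
```python
from h import *
np.set_printoptions(precision=4,suppress=True)
p,d=robot.camera("scene")
a=np.uint8(255*(p[:,:,::-1]/255.)**.5)
cv2.imwrite("pics/s5.png",cv2.resize(a[125:170,345:400],None,fx=12,fy=12,interpolation=cv2.INTER_CUBIC))
M=robot.camera_model("scene")
t=np.array([.5206,.1594]);ux=np.array([-.788,-.616])
for off in (0,.0026):
  for z in (.0866,.0896,.13): 
    c=np.r_[t+ux*off,z];print(off,z,(proj("scene",c)[0]-[345,125]+.46)*12)
print(robot.get_obs()['position'])
```

```text
0 0.0866 [303.6376 381.613 ]
0 0.0896 [305.1721 372.3996]
0 0.13 [326.6692 243.335 ]
0.0026 0.0866 [291.7422 378.5406]
0.0026 0.0896 [293.2441 369.3241]
0.0026 0.13 [314.2823 240.2194]
[0.5204 0.1594 0.1622]
```

View pics/s5.png

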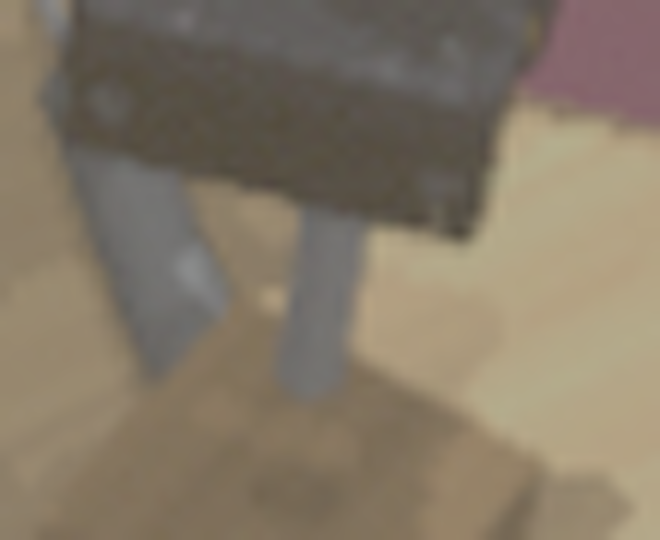

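Request:
{"fn": "arm_command", "kwargs": {
  "targets": [
    [14.0,-15.25,0,0.558,2.2],
    [14.0,-15.25,0,0.558,2.2],
    [14.0,-15.25,0,0.558,2.2],
    [14.0,-15.25,0,0.558,2.2],
    [14.0,-15.25,0,0.558,2.2]
  ]
}}

```text
time: 6.02
position: [0.5045, -0.0483, 0.1627]
tool_rot: [-0.051, 0.999, 0.0, -0.001]
ft_force: [0.5, 0.6, -1.7]
grip_width: 0.028
```

```bash
cat > st.py <<'E'
from h import *
np.set_printoptions(precision=4,suppress=True)
def st():
    o=robot.get_obs();Rt=R.from_quat(o['tool_rot']).as_matrix()
    print("t",o['time'],"pos",o['position'],"yaw",round(np.degrees(np.arctan2(Rt[1,1],Rt[0,1])),2),"tilt",Rt[:2,2],"q6",o['q'][5],"f",o['ft_force'],"m",o['moment'],"w",o['grip_width'])
    return o,Rt
E
python3 - <<'E'
from st import *
o,Rt=st()
print(Rt.T@(np.array([.504,-.047,.1622])-o['position']))
p,d=robot.camera("wrist");p=np.uint8(255*(p[:,:,::-1]/255.)**.5)
cv2.imwrite("pics/w6.png",cv2.resize(p[120:260,230:420],None,fx=4,fy=4,interpolation=cv2.INTER_CUBIC))
z=o['position'][2]
print((proj("wrist",[[.504,-.047,.042],[o['position'][0],o['position'][1],z-.076]])-[230,120])*4)
E
```

```text
t 6.025 pos [ 0.5045 -0.0483  0.1627] yaw 95.8 tilt [-0.0013  0.0005] q6 -1.9883446413824786 f [ 0.46    0.5742 -1.6661] m [0.0197 0.0202 0.0059] w 0.027999832267749224
[0.0004 0.0013 0.0005]
[[382.391  293.5501]
 [376.2014 358.7008]]
```

View pics/w6.png

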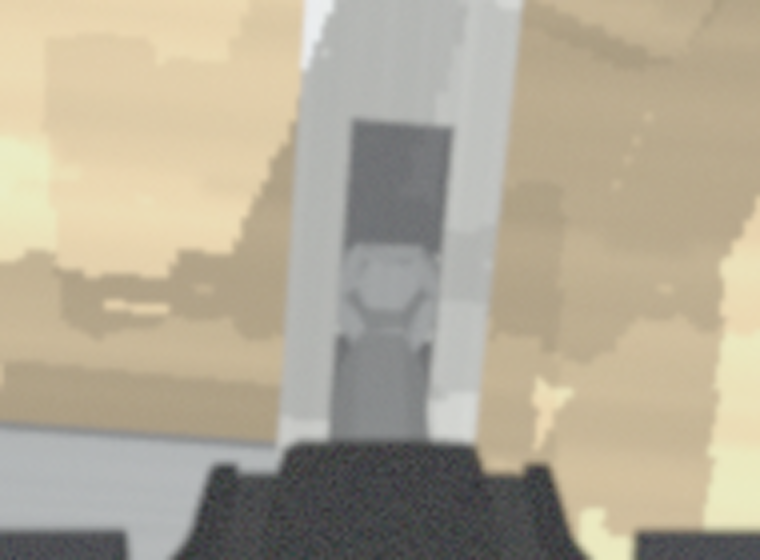

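Request:
{"fn": "arm_command", "kwargs": {
  "targets": [
    [-0.1,0.19,1.5,0,2.2],
    [-0.1,0.19,3.0,0,2.2],
    [-0.1,0.19,3.0,0,2.2],
    [-0.1,0.19,3.0,0,2.2]
  ]
}}

```text
time: 6.58
position: [0.5056, -0.0443, 0.1332]
tool_rot: [-0.053, 0.999, 0.0, -0.0]
ft_force: [1.1, 1.0, -1.6]
grip_width: 0.0276
```

Run:
```python
from st import *
o,Rt=st()
p,d=robot.camera("wrist");p=np.uint8(255*(p[:,:,::-1]/255.)**.5)
cv2.imwrite("pics/w7.png",cv2.resize(p[120:260,230:420],None,fx=4,fy=4,interpolation=cv2.INTER_CUBIC))
```

```text
t 6.575 pos [ 0.5056 -0.0443  0.1332] yaw 96.05 tilt [-0.0006  0.0002] q6 -1.9842646817928493 f [ 1.072   0.9806 -1.6431] m [-0.0462  0.0131  0.0397] w 0.02756711212419165
```

View pics/w7.png

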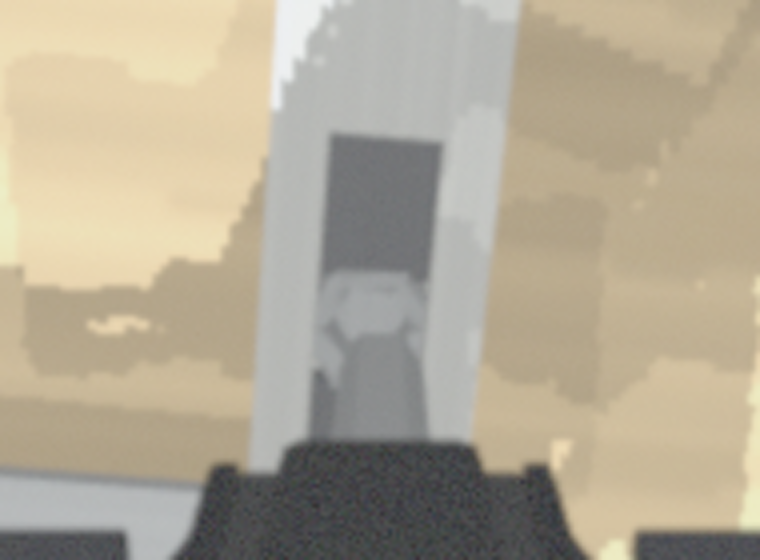

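Request:
{"fn": "arm_command", "kwargs": {
  "targets": [
    [0,-0.2,0.3,0,2.2],
    [0,-0.2,0.6,0,2.2],
    [0,-0.2,0.6,0,2.2]
  ]
}}

```text
time: 7.0
position: [0.5057, -0.0469, 0.1274]
tool_rot: [-0.052, 0.999, 0.0, -0.0]
ft_force: [-0.1, 0.4, -1.2]
grip_width: 0.0278
```

Run:
```python
from st import *
o,Rt=st()
p,d=robot.camera("wrist");p=np.uint8(255*(p[:,:,::-1]/255.)**.5)
cv2.imwrite("pics/w8.png",cv2.resize(p[120:260,230:420],None,fx=4,fy=4,interpolation=cv2.INTER_CUBIC))
```

```text
t 7.0 pos [ 0.5057 -0.0469  0.1274] yaw 95.98 tilt [-0.0004  0.0001] q6 -1.988000134247649 f [-0.0576  0.395  -1.1593] m [ 0.0163 -0.0268  0.0435] w 0.02784988571044431
```

View pics/w8.png

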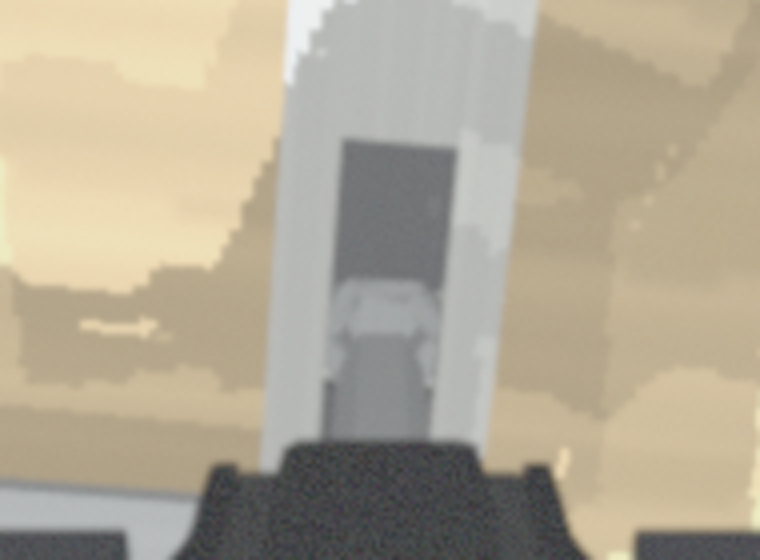

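Request:
{"fn": "arm_command", "kwargs": {
  "targets": [
    [0,0,0.3,0,2.2],
    [0,0,0.6,0,2.2],
    [0,0,0.8,0,2.2],
    [0,0,1.0,0,2.2],
    [0,0,1.1,0,2.2]
  ]
}}

```text
time: 7.68
position: [0.5058, -0.0468, 0.1164]
tool_rot: [-0.052, 0.999, 0.0, -0.0]
ft_force: [0.0, -0.3, -0.9]
grip_width: 0.0276
```

Run:
```python
from st import *
o,Rt=st()
```

```text
t 7.675 pos [ 0.5058 -0.0468  0.1164] yaw 96.0 tilt [-0.0002  0.    ] q6 -1.988010491237714 f [ 0.0173 -0.3414 -0.886 ] m [0.0574 0.0559 0.0163] w 0.02764107181126648
```

Request:
{"fn": "arm_command", "kwargs": {
  "targets": [
    [0,0,0.15,0,2.2],
    [0,0,0.3,0,2.2],
    [0,0,0.4,0,2.2]
  ]
}}

```text
time: 8.05
position: [0.5057, -0.0468, 0.113]
tool_rot: [-0.052, 0.999, -0.0, -0.0]
ft_force: [-2.1, -0.7, 8.8]
grip_width: 0.0279
```

Request:
{"fn": "arm_command", "kwargs": {
  "targets": [
    [0,0,0.1,0,2.2],
    [0,0,0.2,0,2.2]
  ]
}}

```text
time: 8.3
position: [0.5059, -0.0468, 0.1126]
tool_rot: [-0.052, 0.999, -0.0, 0.0]
ft_force: [-4.6, 1.4, 21.0]
grip_width: 0.0277
```

Run:
```python
from st import *
o,Rt=st()
```

```text
t 8.3 pos [ 0.5059 -0.0468  0.1126] yaw 96.01 tilt [ 0.0006 -0.0003] q6 -1.9880012232449291 f [-4.5715  1.3695 21.0143] m [ 0.3891  0.9612 -0.0208] w 0.027722221504407427
```

Request:
{"fn": "arm_command", "kwargs": {
  "targets": [
    [0,0,-0.3,0,2.2],
    [0.1,0,-0.2,0,2.2],
    [0.1,0,-0.1,0,2.2],
    [0.1,0,0.0,0,2.2]
  ]
}}

```text
time: 8.8
position: [0.5047, -0.0469, 0.1101]
tool_rot: [-0.052, 0.999, 0.0, -0.0]
ft_force: [-0.8, -0.3, -1.2]
grip_width: 0.0279
```

Run:
```python
from st import *
o,Rt=st()
```

```text
t 8.8 pos [ 0.5047 -0.0469  0.1101] yaw 96.0 tilt [-0.0006  0.0002] q6 -1.9888396047311605 f [-0.8163 -0.2586 -1.163 ] m [0.0369 0.0752 0.0443] w 0.027884542397557804
```

Request:
{"fn": "arm_command", "kwargs": {
  "targets": [
    [0,0,0.2,0,2.2],
    [0,0,0.4,0,2.2],
    [0,0,0.5,0,2.2]
  ]
}}

```text
time: 9.18
position: [0.5047, -0.0469, 0.1052]
tool_rot: [-0.052, 0.999, 0.0, -0.0]
ft_force: [0.0, -0.3, -1.3]
grip_width: 0.028
```

Request:
{"fn": "arm_command", "kwargs": {
  "targets": [
    [0,0,0.15,0,2.2],
    [0,0,0.3,0,2.2],
    [0,0,0.4,0,2.2]
  ]
}}

```text
time: 9.55
position: [0.5047, -0.0469, 0.1014]
tool_rot: [-0.052, 0.999, 0.0, -0.0]
ft_force: [-0.5, 0.1, -0.9]
grip_width: 0.0278
```

Run:
```python
from st import *
o,Rt=st()
```

```text
t 9.55 pos [ 0.5047 -0.0469  0.1014] yaw 96.0 tilt [-0.0004  0.0001] q6 -1.9888400877110215 f [-0.4587  0.0678 -0.9324] m [ 0.0728  0.2828 -0.0266] w 0.027766615096850748
```

Request:
{"fn": "arm_command", "kwargs": {
  "targets": [
    [0,0,0.1,0,2.2],
    [0,0,0.15,0,2.2]
  ]
}}

```text
time: 9.8
position: [0.5048, -0.0469, 0.1003]
tool_rot: [-0.052, 0.999, 0.0, -0.0]
ft_force: [-1.8, 0.1, 4.6]
grip_width: 0.0279
```

Run:
```python
from st import *
o,Rt=st()
```

```text
t 9.8 pos [ 0.5048 -0.0469  0.1003] yaw 96.0 tilt [-0.0003  0.    ] q6 -1.9888525664597139 f [-1.8066  0.1051  4.5546] m [ 0.1164  0.4824 -0.0212] w 0.02794249249134533
```

Request:
{"fn": "arm_command", "kwargs": {
  "targets": [
    [0,0,0,0,3.8],
    [0,0,-0.1,0,3.8],
    [0,0,-0.1,0,3.8]
  ]
}}

```text
time: 10.18
position: [0.5053, -0.047, 0.1012]
tool_rot: [-0.052, 0.999, -0.0, 0.001]
ft_force: [0.7, 0.2, 1.0]
grip_width: 0.0378
```

Run:
```python
from st import *
o,Rt=st()
p,d=robot.camera("wrist");p=np.uint8(255*(p[:,:,::-1]/255.)**.5)
cv2.imwrite("pics/w9.png",p)
p,d=robot.camera("scene");p=np.uint8(255*(p[:,:,::-1]/255.)**.5)
cv2.imwrite("pics/s9.png",cv2.resize(p[120:260,230:400],None,fx=4,fy=4,interpolation=cv2.INTER_CUBIC))
```

```text
t 10.175 pos [ 0.5053 -0.047   0.1012] yaw 96.0 tilt [ 0.001  -0.0003] q6 -1.988829052035238 f [0.7132 0.2285 0.9796] m [ 0.0192  0.0305 -0.0578] w 0.03776502186530851
```

View pics/w9.png

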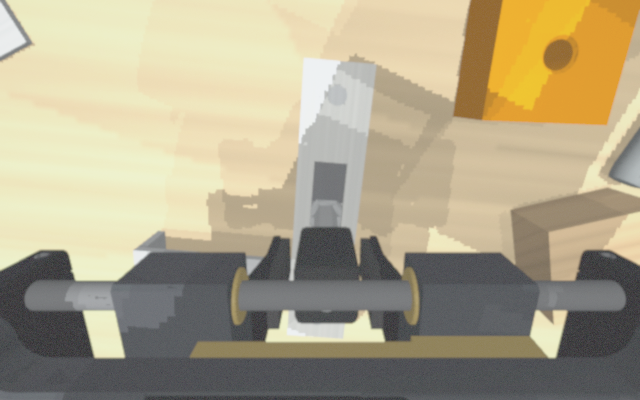

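View pics/s9.png

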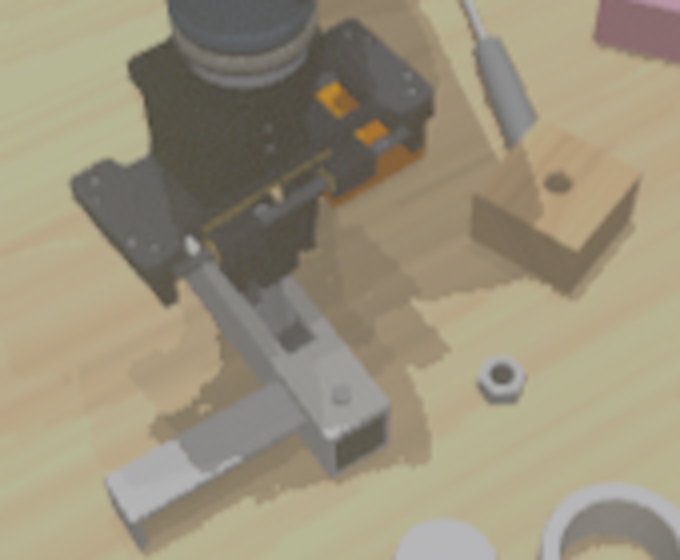

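Request:
{"fn": "arm_command", "kwargs": {
  "targets": [
    [0,0,0,0,2.2],
    [0,0,0,0,2.2],
    [0,0,0,0,2.2]
  ],
  "newtons": 20
}}

```text
time: 10.65
position: [0.5049, -0.0469, 0.101]
tool_rot: [-0.052, 0.999, 0.0, -0.0]
ft_force: [-0.0, -0.7, 0.1]
grip_width: 0.0283
```

Request:
{"fn": "arm_command", "kwargs": {
  "targets": [
    [0,0,0,0.1,2.2],
    [0,0,0,0.2,2.2],
    [0,0,0,0.3,2.2]
  ]
}}

```text
time: 11.02
position: [0.5045, -0.0467, 0.101]
tool_rot: [0.099, 0.995, 0.0, -0.0]
ft_force: [-0.5, 0.1, 0.6]
grip_width: 0.0279
```

Run:
```python
from st import *
o,Rt=st()
```

```text
t 11.025 pos [ 0.5045 -0.0467  0.101 ] yaw 78.62 tilt [-0.0007  0.0005] q6 -1.6856136453807926 f [-0.5012  0.1399  0.6122] m [0.1135 0.0616 0.0741] w 0.027941024515578942
```

Request:
{"fn": "arm_command", "kwargs": {
  "targets": [
    [0,0,0,0.13,2.2],
    [0,0,0,0.26,2.2],
    [0,0,0,0.39,2.2],
    [0,0,0,0.52,2.2],
    [0,0,0,0.65,2.2]
  ]
}}

```text
time: 11.65
position: [0.5047, -0.0464, 0.101]
tool_rot: [0.412, 0.911, 0.0, -0.0]
ft_force: [0.3, 1.0, 0.4]
grip_width: 0.0277
```

Run:
```python
from st import *
o,Rt=st()
```

```text
t 11.65 pos [ 0.5047 -0.0464  0.101 ] yaw 41.34 tilt [-0.0004  0.0007] q6 -1.0349795372367467 f [0.3254 0.9631 0.3596] m [ 0.3432 -0.0327  0.1529] w 0.027718243394019477
```

Request:
{"fn": "arm_command", "kwargs": {
  "targets": [
    [0,0,0,0.13,2.2],
    [0,0,0,0.26,2.2],
    [0,0,0,0.39,2.2],
    [0,0,0,0.52,2.2],
    [0,0,0,0.62,2.2]
  ]
}}

```text
time: 12.28
position: [0.5049, -0.0463, 0.101]
tool_rot: [0.67, 0.742, 0.0, -0.0]
ft_force: [-0.0, 1.2, -0.8]
grip_width: 0.0281
```

Run:
```python
from st import *
o,Rt=st()
```

```text
t 12.275 pos [ 0.5049 -0.0463  0.101 ] yaw 5.85 tilt [0.0002 0.0009] q6 -0.415793752385044 f [-0.0372  1.2223 -0.7799] m [ 0.3593 -0.0734  0.1469] w 0.028076405385307018
```

Request:
{"fn": "arm_command", "kwargs": {
  "targets": [
    [0,0,0,0,6.5],
    [0,0,0,0,6.5],
    [0,0,0,0,6.5],
    [0,0,0,0,6.5]
  ]
}}

```text
time: 12.78
position: [0.5048, -0.047, 0.101]
tool_rot: [0.669, 0.743, -0.0, -0.0]
ft_force: [0.3, 0.5, 0.7]
grip_width: 0.0596
```

Request:
{"fn": "arm_command", "kwargs": {
  "targets": [
    [0,0,0,-0.18,6.5],
    [0,0,0,-0.36,6.5],
    [0,0,0,-0.54,6.5],
    [0,0,0,-0.72,6.5],
    [0,0,0,-0.9,6.5]
  ]
}}

```text
time: 13.4
position: [0.5049, -0.047, 0.1011]
tool_rot: [0.276, 0.961, -0.0, 0.0]
ft_force: [-0.5, 0.5, -0.2]
grip_width: 0.0649
```

Request:
{"fn": "arm_command", "kwargs": {
  "targets": [
    [0,0,0,-0.18,6.5],
    [0,0,0,-0.36,6.5],
    [0,0,0,-0.54,6.5],
    [0,0,0,-0.67,6.5],
    [0,0,0,-0.67,6.5]
  ]
}}

```text
time: 14.02
position: [0.5049, -0.0469, 0.1011]
tool_rot: [-0.052, 0.999, -0.0, -0.0]
ft_force: [-0.1, 0.2, -0.0]
grip_width: 0.0647
```

Run:
```python
from st import *
o,Rt=st()
p,d=robot.camera("wrist");p=np.uint8(255*(p[:,:,::-1]/255.)**.5)
cv2.imwrite("pics/w10.png",cv2.resize(p[160:340,220:440],None,fx=3.3,fy=3.3))
```

```text
t 14.025 pos [ 0.5049 -0.0469  0.1011] yaw 95.92 tilt [-0. -0.] q6 -1.987476945835716 f [-0.0808  0.1629 -0.0086] m [ 0.0088  0.0235 -0.031 ] w 0.06473983340407465
```

View pics/w10.png

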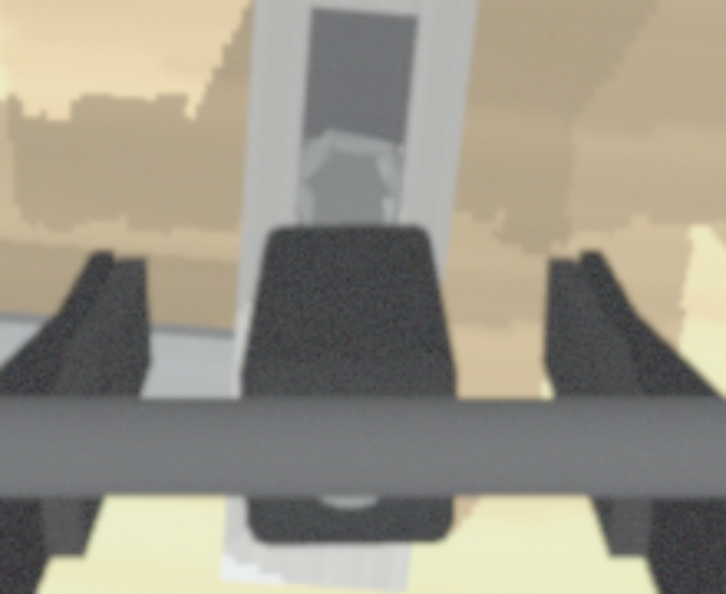

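Request:
{"fn": "arm_command", "kwargs": {
  "targets": [
    [0,0,0,0,2.2],
    [0,0,0,0,2.2],
    [0,0,0,0,2.2],
    [0,0,0,0,2.2],
    [0,0,0,0,2.2]
  ]
}}

```text
time: 14.7
position: [0.5049, -0.0468, 0.1011]
tool_rot: [-0.052, 0.999, 0.0, 0.0]
ft_force: [-0.6, 0.6, -0.4]
grip_width: 0.0277
```

Request:
{"fn": "arm_command", "kwargs": {
  "targets": [
    [0,0,0,0,2.2],
    [0,0,0,0.13,2.2],
    [0,0,0,0.26,2.2],
    [0,0,0,0.39,2.2],
    [0,0,0,0.52,2.2]
  ]
}}

```text
time: 15.32
position: [0.5048, -0.0467, 0.1011]
tool_rot: [0.208, 0.978, 0.0, -0.0]
ft_force: [0.3, 1.7, 0.4]
grip_width: 0.028
```

Run:
```python
from st import *
o,Rt=st()
```

```text
t 15.325 pos [ 0.5048 -0.0467  0.1011] yaw 65.99 tilt [-0.      0.0002] q6 -1.4649205432194334 f [0.3193 1.668  0.3622] m [ 0.2781 -0.0424  0.166 ] w 0.02801992157982645
```

Request:
{"fn": "arm_command", "kwargs": {
  "targets": [
    [0,0,0,0.13,2.2],
    [0,0,0,0.26,2.2],
    [0,0,0,0.39,2.2],
    [0,0,0,0.52,2.2]
  ]
}}

```text
time: 15.82
position: [0.5049, -0.0466, 0.101]
tool_rot: [0.453, 0.892, 0.0, -0.0]
ft_force: [1.0, 0.7, 0.9]
grip_width: 0.0276
```

Run:
```python
from st import *
o,Rt=st()
```

```text
t 15.825 pos [ 0.5049 -0.0466  0.101 ] yaw 36.18 tilt [0.     0.0003] q6 -0.9448793466008503 f [1.0061 0.7123 0.8655] m [ 0.313  -0.0911  0.1435] w 0.02764797647555249
```

Request:
{"fn": "arm_command", "kwargs": {
  "targets": [
    [0,0,0,0.13,2.2],
    [0,0,0,0.26,2.2],
    [0,0,0,0.39,2.2],
    [0,0,0,0.53,2.2]
  ]
}}

```text
time: 16.32
position: [0.505, -0.0466, 0.1011]
tool_rot: [0.67, 0.742, 0.0, -0.0]
ft_force: [0.6, 0.8, 0.7]
grip_width: 0.0277
```

Run:
```python
from st import *
o,Rt=st()
```

```text
t 16.325 pos [ 0.505  -0.0466  0.1011] yaw 5.8 tilt [0.0002 0.0004] q6 -0.41463620476540997 f [0.5697 0.8487 0.7277] m [ 0.2742 -0.0393  0.1119] w 0.02769562842012122
```

Request:
{"fn": "arm_command", "kwargs": {
  "targets": [
    [0,0,0,0,6.5],
    [0,0,0,0,6.5],
    [0,0,0,0,6.5],
    [0,0,0,0,6.5]
  ]
}}

```text
time: 16.82
position: [0.5048, -0.047, 0.1011]
tool_rot: [0.669, 0.744, -0.0, 0.0]
ft_force: [-0.1, -0.3, 0.1]
grip_width: 0.0592
```

Request:
{"fn": "arm_command", "kwargs": {
  "targets": [
    [0,0,0,-0.18,6.5],
    [0,0,0,-0.36,6.5],
    [0,0,0,-0.54,6.5],
    [0,0,0,-0.72,6.5],
    [0,0,0,-0.9,6.5]
  ]
}}

```text
time: 17.45
position: [0.5048, -0.0469, 0.101]
tool_rot: [0.276, 0.961, -0.0, -0.0]
ft_force: [1.0, 0.8, 0.6]
grip_width: 0.0651
```

Request:
{"fn": "arm_command", "kwargs": {
  "targets": [
    [0,0,0,-0.18,6.5],
    [0,0,0,-0.36,6.5],
    [0,0,0,-0.54,6.5],
    [0,0,0,-0.67,6.5],
    [0,0,0,-0.67,6.5]
  ]
}}

```text
time: 18.08
position: [0.5049, -0.047, 0.1011]
tool_rot: [-0.052, 0.999, -0.0, 0.0]
ft_force: [-0.5, 0.0, -0.2]
grip_width: 0.0648
```

Request:
{"fn": "arm_command", "kwargs": {
  "targets": [
    [0,0,0,0,2.2],
    [0,0,0,0,2.2],
    [0,0,0,0,2.2],
    [0,0,0,0,2.2],
    [0,0,0,0,2.2]
  ],
  "newtons": 20
}}

```text
time: 18.7
position: [0.5048, -0.0468, 0.1011]
tool_rot: [-0.052, 0.999, 0.0, -0.0]
ft_force: [0.4, 0.5, 1.6]
grip_width: 0.0279
```

Request:
{"fn": "arm_command", "kwargs": {
  "targets": [
    [0,0,0,0,2.2],
    [0,0,0,0.08,2.2],
    [0,0,0,0.16,2.2]
  ]
}}

```text
time: 19.08
position: [0.5048, -0.0467, 0.101]
tool_rot: [0.029, 1.0, 0.0, -0.0]
ft_force: [-0.2, 0.7, 0.7]
grip_width: 0.028
```

Run:
```python
from st import *
o,Rt=st()
```

```text
t 19.075 pos [ 0.5048 -0.0467  0.101 ] yaw 86.71 tilt [-0.0001  0.0001] q6 -1.8264962103677596 f [-0.2481  0.6712  0.7407] m [0.1986 0.0056 0.1265] w 0.0280158252794104
```

Request:
{"fn": "arm_command", "kwargs": {
  "targets": [
    [0,0,0,0.03,2.2],
    [0,0,0,0.06,2.2]
  ]
}}

```text
time: 19.32
position: [0.5048, -0.0468, 0.1011]
tool_rot: [0.058, 0.998, 0.0, -0.0]
ft_force: [-0.3, 1.7, 0.8]
grip_width: 0.0277
```

```bash
cat > m.sh <<'E'
python3 -c "
from st import *
st()"
E
sh m.sh
```

```text
t 19.325 pos [ 0.5048 -0.0468  0.1011] yaw 83.35 tilt [-0.0001  0.0001] q6 -1.768030570796096 f [-0.2616  1.7268  0.7752] m [ 0.3018 -0.0401  0.1157] w 0.027748927196646143
```

Request:
{"fn": "arm_command", "kwargs": {
  "targets": [
    [0,0,0,0.03,2.2],
    [0,0,0,0.06,2.2]
  ]
}}

```text
time: 19.58
position: [0.5048, -0.0468, 0.101]
tool_rot: [0.088, 0.996, 0.0, -0.0]
ft_force: [0.6, 2.3, 0.8]
grip_width: 0.0281
```

```bash
sh m.sh
```

```text
t 19.575 pos [ 0.5048 -0.0468  0.101 ] yaw 79.86 tilt [-0.0001  0.0002] q6 -1.707150957753402 f [0.6133 2.2676 0.7974] m [ 0.3401 -0.0586  0.1256] w 0.028082031839385995
```

Request:
{"fn": "arm_command", "kwargs": {
  "targets": [
    [0,0,0,0.02,2.2],
    [0,0,0,0.04,2.2]
  ],
  "newtons": 16
}}

```text
time: 19.82
position: [0.5048, -0.0468, 0.101]
tool_rot: [0.108, 0.994, 0.0, -0.0]
ft_force: [0.3, 1.8, 0.1]
grip_width: 0.0279
```

```bash
sh m.sh
```

```text
t 19.825 pos [ 0.5048 -0.0468  0.101 ] yaw 77.59 tilt [-0.0001  0.0002] q6 -1.667620119138168 f [0.3338 1.7578 0.0903] m [ 0.4513 -0.0165  0.1172] w 0.027874019373104766
```

Request:
{"fn": "arm_command", "kwargs": {
  "targets": [
    [0,0,0,0.02,2.2],
    [0,0,0,0.04,2.2]
  ]
}}

```text
time: 20.08
position: [0.5048, -0.0468, 0.101]
tool_rot: [0.128, 0.992, 0.0, -0.0]
ft_force: [0.7, 1.6, 0.2]
grip_width: 0.0281
```

```bash
sh m.sh
```

```text
t 20.075 pos [ 0.5048 -0.0468  0.101 ] yaw 75.29 tilt [-0.0001  0.0002] q6 -1.6275752103029766 f [0.6558 1.6356 0.153 ] m [ 0.4692 -0.124   0.1013] w 0.028106074601677685
```

Request:
{"fn": "arm_command", "kwargs": {
  "targets": [
    [0,0,0,0.02,2.2],
    [0,0,0,0.04,2.2]
  ]
}}

```text
time: 20.32
position: [0.5049, -0.0468, 0.101]
tool_rot: [0.148, 0.989, 0.0, -0.0]
ft_force: [0.4, 3.1, 0.5]
grip_width: 0.0277
```

```bash
sh m.sh
```

```text
t 20.325 pos [ 0.5049 -0.0468  0.101 ] yaw 73.0 tilt [-0.0001  0.0001] q6 -1.587480960894101 f [0.4121 3.1126 0.4886] m [ 0.5496 -0.1156  0.1074] w 0.027718266931333897
```

Request:
{"fn": "arm_command", "kwargs": {
  "targets": [
    [0,0,0,0.02,2.2],
    [0,0,0,0.04,2.2]
  ]
}}

```text
time: 20.58
position: [0.5049, -0.0468, 0.1011]
tool_rot: [0.168, 0.986, 0.0, -0.0]
ft_force: [0.6, 2.5, 1.3]
grip_width: 0.028
```

```bash
sh m.sh
```

```text
t 20.575 pos [ 0.5049 -0.0468  0.1011] yaw 70.71 tilt [0.     0.0001] q6 -1.547517346975294 f [0.5662 2.4875 1.3375] m [ 0.5262 -0.1408  0.1373] w 0.02797237504994121
```

Request:
{"fn": "arm_command", "kwargs": {
  "targets": [
    [0,0,0,0.02,2.2],
    [0,0,0,0.04,2.2]
  ]
}}

```text
time: 20.82
position: [0.5049, -0.0469, 0.101]
tool_rot: [0.187, 0.982, 0.0, -0.0]
ft_force: [0.7, 2.8, 0.4]
grip_width: 0.0278
```

```bash
sh m.sh
```

```text
t 20.825 pos [ 0.5049 -0.0469  0.101 ] yaw 68.41 tilt [0.     0.0001] q6 -1.5075076604120718 f [0.6996 2.8405 0.3913] m [ 0.5726 -0.093   0.1072] w 0.02784364362492551
```

Request:
{"fn": "arm_command", "kwargs": {
  "targets": [
    [0,0,0,0.02,2.2],
    [0,0,0,0.04,2.2]
  ]
}}

```text
time: 21.08
position: [0.5049, -0.0469, 0.101]
tool_rot: [0.207, 0.978, 0.0, -0.0]
ft_force: [1.7, 2.1, 0.4]
grip_width: 0.0281
```

```bash
sh m.sh
```

```text
t 21.075 pos [ 0.5049 -0.0469  0.101 ] yaw 66.12 tilt [-0.      0.0001] q6 -1.4674928379568606 f [1.6894 2.1295 0.3619] m [ 0.6289 -0.0873  0.1043] w 0.02808176138866759
```

Request:
{"fn": "arm_command", "kwargs": {
  "targets": [
    [0,0,0,0.02,2.2],
    [0,0,0,0.04,2.2]
  ]
}}

```text
time: 21.32
position: [0.5049, -0.0468, 0.1011]
tool_rot: [0.226, 0.974, 0.0, 0.0]
ft_force: [0.6, 2.3, 0.3]
grip_width: 0.0277
```

```bash
sh m.sh
```

```text
t 21.325 pos [ 0.5049 -0.0468  0.1011] yaw 63.83 tilt [0.     0.0001] q6 -1.427473590486229 f [0.5656 2.325  0.2557] m [ 0.6355 -0.1805  0.1738] w 0.02767279241313433
```

Request:
{"fn": "arm_command", "kwargs": {
  "targets": [
    [0,0,0,0.02,2.2],
    [0,0,0,0.02,2.2]
  ]
}}

```text
time: 21.58
position: [0.5049, -0.0469, 0.101]
tool_rot: [0.236, 0.972, 0.0, -0.0]
ft_force: [0.5, 3.2, 1.2]
grip_width: 0.0279
```

```bash
sh m.sh
```

```text
t 21.575 pos [ 0.5049 -0.0469  0.101 ] yaw 62.75 tilt [-0.      0.0001] q6 -1.4085633236600381 f [0.5474 3.2062 1.1781] m [ 0.7118 -0.1693  0.1734] w 0.027897901279737965
```

Request:
{"fn": "arm_command", "kwargs": {
  "targets": [
    [0,0,0,0.02,2.2],
    [0,0,0,0.04,2.2]
  ]
}}

```text
time: 21.82
position: [0.5049, -0.0469, 0.101]
tool_rot: [0.255, 0.967, 0.0, -0.0]
ft_force: [-0.2, 3.2, 0.3]
grip_width: 0.0282
```

```bash
sh m.sh
```

```text
t 21.825 pos [ 0.5049 -0.0469  0.101 ] yaw 60.4 tilt [-0.  0.] q6 -1.3674813573147226 f [-0.2113  3.1542  0.2589] m [ 0.6712 -0.113   0.1432] w 0.028204240063076067
```

Request:
{"fn": "arm_command", "kwargs": {
  "targets": [
    [0,0,0,0.02,2.2],
    [0,0,0,0.04,2.2]
  ]
}}

```text
time: 22.08
position: [0.5049, -0.0469, 0.1011]
tool_rot: [0.275, 0.962, 0.0, 0.0]
ft_force: [0.6, 3.4, -0.0]
grip_width: 0.0279
```

```bash
sh m.sh
```

```text
t 22.075 pos [ 0.5049 -0.0469  0.1011] yaw 58.11 tilt [0.0001 0.    ] q6 -1.3275246930206799 f [ 0.6224  3.4047 -0.0447] m [ 0.7322 -0.1431  0.1323] w 0.027921520348682297
```

Request:
{"fn": "arm_command", "kwargs": {
  "targets": [
    [0,0,0,0.02,2.2],
    [0,0,0,0.04,2.2]
  ]
}}

```text
time: 22.32
position: [0.5049, -0.0469, 0.101]
tool_rot: [0.294, 0.956, 0.0, 0.0]
ft_force: [0.4, 2.8, 1.1]
grip_width: 0.0281
```

```bash
sh m.sh
```

```text
t 22.325 pos [ 0.5049 -0.0469  0.101 ] yaw 55.81 tilt [0. 0.] q6 -1.2874861361174792 f [0.377  2.846  1.1018] m [ 0.7826 -0.139   0.1748] w 0.028072079643701627
```

Run:
```python
from st import *
o,Rt=st()
p,d=robot.camera("wrist");p=np.uint8(255*(p[:,:,::-1]/255.)**.5)
cv2.imwrite("pics/w11.png",cv2.resize(p[160:340,220:440],None,fx=3.3,fy=3.3))
```

```text
t 22.325 pos [ 0.5049 -0.0469  0.101 ] yaw 55.81 tilt [0. 0.] q6 -1.2874861361174792 f [0.377  2.846  1.1018] m [ 0.7826 -0.139   0.1748] w 0.028072079643701627
```

View pics/w11.png

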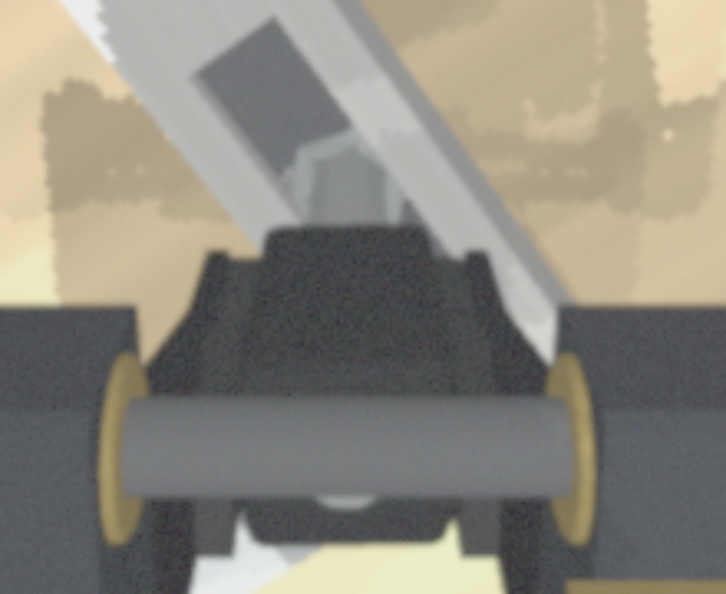

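Request:
{"fn": "arm_command", "kwargs": {
  "targets": [
    [0,0,0,0.02,2.2],
    [0,0,0,0.03,2.2]
  ]
}}

```text
time: 22.62
position: [0.5049, -0.0469, 0.101]
tool_rot: [0.308, 0.951, 0.0, -0.0]
ft_force: [0.2, 3.4, 0.8]
grip_width: 0.0279
```

```bash
sh m.sh
```

```text
t 22.625 pos [ 0.5049 -0.0469  0.101 ] yaw 54.12 tilt [-0.  0.] q6 -1.2580475323105478 f [0.1685 3.4187 0.7857] m [ 0.757  -0.1552  0.115 ] w 0.02792975754139639
```

Request:
{"fn": "arm_command", "kwargs": {
  "targets": [
    [0,0,0,0.02,2.2],
    [0,0,0,0.03,2.2]
  ]
}}

```text
time: 22.88
position: [0.5049, -0.0469, 0.1011]
tool_rot: [0.322, 0.947, 0.0, 0.0]
ft_force: [0.7, 4.6, -0.1]
grip_width: 0.0283
```

```bash
sh m.sh
```

```text
t 22.875 pos [ 0.5049 -0.0469  0.1011] yaw 52.41 tilt [0.0001 0.    ] q6 -1.2280506171845338 f [ 0.6703  4.6414 -0.1078] m [ 0.7624 -0.1326  0.1195] w 0.028349989659660263
```

Request:
{"fn": "arm_command", "kwargs": {
  "targets": [
    [0,0,0,0.02,2.2],
    [0,0,0,0.03,2.2]
  ]
}}

```text
time: 23.12
position: [0.5049, -0.0469, 0.101]
tool_rot: [0.336, 0.942, 0.0, 0.0]
ft_force: [0.0, 3.2, 0.4]
grip_width: 0.0281
```

```bash
sh m.sh
```

```text
t 23.125 pos [ 0.5049 -0.0469  0.101 ] yaw 50.69 tilt [0. 0.] q6 -1.198049010835301 f [0.0265 3.2172 0.3523] m [ 0.7349 -0.1608  0.1263] w 0.028115380793042072
```

Request:
{"fn": "arm_command", "kwargs": {
  "targets": [
    [0,0,0,0.02,2.2],
    [0,0,0,0.03,2.2]
  ]
}}

```text
time: 23.38
position: [0.5049, -0.0469, 0.1011]
tool_rot: [0.35, 0.937, 0.0, 0.0]
ft_force: [0.8, 3.0, 0.1]
grip_width: 0.0279
```

```bash
sh m.sh
```

```text
t 23.375 pos [ 0.5049 -0.0469  0.1011] yaw 48.97 tilt [0. 0.] q6 -1.1679826345541435 f [0.7973 2.9763 0.0675] m [ 0.7809 -0.2268  0.1448] w 0.027939761964055777
```

Request:
{"fn": "arm_command", "kwargs": {
  "targets": [
    [0,0,0,0.02,2.2],
    [0,0,0,0.03,2.2]
  ]
}}

```text
time: 23.62
position: [0.5049, -0.0469, 0.1011]
tool_rot: [0.364, 0.931, 0.0, 0.0]
ft_force: [1.3, 3.6, -1.4]
grip_width: 0.0279
```

```bash
sh m.sh
```

```text
t 23.625 pos [ 0.5049 -0.0469  0.1011] yaw 47.25 tilt [0. 0.] q6 -1.1380305162696458 f [ 1.2886  3.5931 -1.3539] m [ 0.7074 -0.2361  0.1504] w 0.02790128762351326
```

Request:
{"fn": "arm_command", "kwargs": {
  "targets": [
    [0,0,0,0.02,2.2],
    [0,0,0,0.03,2.2]
  ]
}}

```text
time: 23.88
position: [0.5049, -0.0469, 0.1011]
tool_rot: [0.378, 0.926, 0.0, 0.0]
ft_force: [1.0, 3.9, 0.6]
grip_width: 0.028
```

```bash
sh m.sh
```

```text
t 23.875 pos [ 0.5049 -0.0469  0.1011] yaw 45.53 tilt [ 0.0001 -0.    ] q6 -1.1080360298489058 f [1.0011 3.8616 0.5755] m [ 0.7852 -0.1762  0.1123] w 0.028030841042747497
```

Request:
{"fn": "arm_command", "kwargs": {
  "targets": [
    [0,0,0,0.02,2.2],
    [0,0,0,0.03,2.2]
  ]
}}

```text
time: 24.12
position: [0.5049, -0.0469, 0.1011]
tool_rot: [0.392, 0.92, -0.0, 0.0]
ft_force: [0.9, 3.4, -0.0]
grip_width: 0.0277
```

```bash
sh m.sh
```

```text
t 24.125 pos [ 0.5049 -0.0469  0.1011] yaw 43.82 tilt [ 0. -0.] q6 -1.0780413064158343 f [ 0.8671  3.4232 -0.0428] m [ 0.7669 -0.2094  0.1246] w 0.027703040166989136
```

Request:
{"fn": "arm_command", "kwargs": {
  "targets": [
    [0,0,0,0.02,2.2],
    [0,0,0,0.03,2.2]
  ]
}}

```text
time: 24.38
position: [0.5049, -0.0469, 0.1011]
tool_rot: [0.406, 0.914, 0.0, 0.0]
ft_force: [1.0, 3.6, 0.6]
grip_width: 0.028
```

```bash
sh m.sh
python3 - <<'E'
from st import *
p,d=robot.camera("wrist");p=np.uint8(255*(p[:,:,::-1]/255.)**.5)
cv2.imwrite("pics/w12.png",cv2.resize(p[160:340,220:440],None,fx=3.3,fy=3.3))
E
```

```text
t 24.375 pos [ 0.5049 -0.0469  0.1011] yaw 42.09 tilt [ 0.0001 -0.    ] q6 -1.048046204886378 f [0.9696 3.6395 0.6064] m [ 0.787  -0.1575  0.0859] w 0.027999853320790944
```

View pics/w12.png

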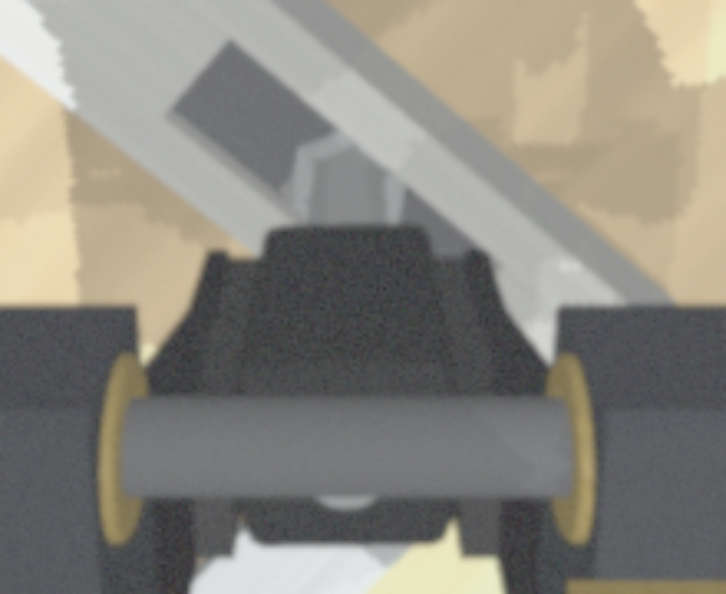

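Request:
{"fn": "arm_command", "kwargs": {
  "targets": [
    [0,0,0,0.02,2.2],
    [0,0,0,0.03,2.2]
  ]
}}

```text
time: 24.68
position: [0.5049, -0.0469, 0.1011]
tool_rot: [0.42, 0.908, -0.0, 0.0]
ft_force: [1.0, 3.0, 1.1]
grip_width: 0.0283
```

```bash
sh m.sh
```

```text
t 24.675 pos [ 0.5049 -0.0469  0.1011] yaw 40.38 tilt [ 0.0001 -0.    ] q6 -1.018037743945634 f [0.9754 3.0439 1.1135] m [ 0.7731 -0.2006  0.1289] w 0.0283109709254477
```

Request:
{"fn": "arm_command", "kwargs": {
  "targets": [
    [0,0,0,0.02,2.2],
    [0,0,0,0.03,2.2]
  ]
}}

```text
time: 24.92
position: [0.5049, -0.0469, 0.1011]
tool_rot: [0.433, 0.901, 0.0, 0.0]
ft_force: [0.5, 3.9, -0.0]
grip_width: 0.0281
```

```bash
sh m.sh
```

```text
t 24.925 pos [ 0.5049 -0.0469  0.1011] yaw 38.66 tilt [ 0. -0.] q6 -0.9880130737865433 f [ 0.5192  3.9092 -0.0433] m [ 0.7535 -0.2293  0.1366] w 0.02811655403736864
```

Request:
{"fn": "arm_command", "kwargs": {
  "targets": [
    [0,0,0,0.02,2.2],
    [0,0,0,0.02,2.2]
  ]
}}

```text
time: 25.18
position: [0.5049, -0.0469, 0.1011]
tool_rot: [0.442, 0.897, 0.0, 0.0]
ft_force: [0.8, 4.0, -0.3]
grip_width: 0.0282
```

```bash
sh m.sh
```

```text
t 25.175 pos [ 0.5049 -0.0469  0.1011] yaw 37.54 tilt [0. 0.] q6 -0.96853844961377 f [ 0.8165  3.975  -0.2997] m [ 0.7379 -0.2371  0.0758] w 0.02822538646928134
```

Run:
```python
from st import *
p,d=robot.camera("wrist");p=np.uint8(255*(p[:,:,::-1]/255.)**.5)
cv2.imwrite("pics/w13.png",cv2.resize(p[160:340,220:440],None,fx=3.3,fy=3.3))
```

```text
(no output)
```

View pics/w13.png

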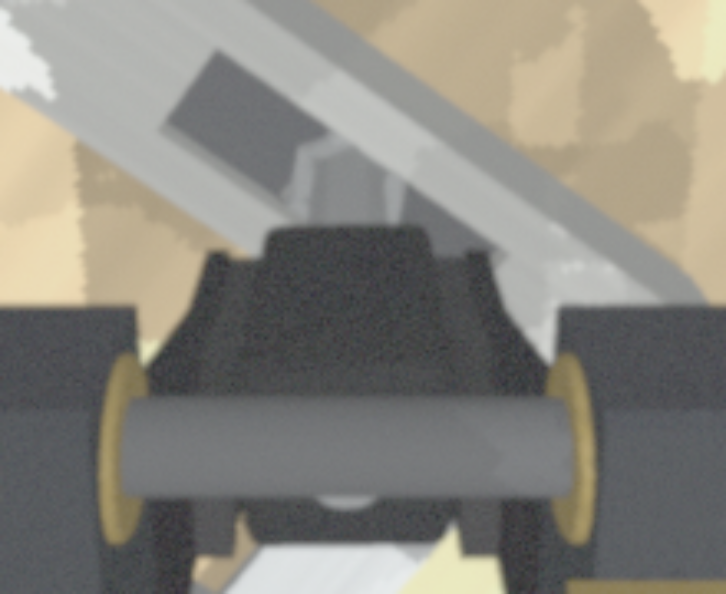

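Request:
{"fn": "arm_command", "kwargs": {
  "targets": [
    [0,0,0,0.02,2.2],
    [0,0,0,0.03,2.2]
  ]
}}

```text
time: 25.48
position: [0.5049, -0.0469, 0.1011]
tool_rot: [0.456, 0.89, 0.0, 0.0]
ft_force: [0.5, 3.3, -0.4]
grip_width: 0.028
```

```bash
sh m.sh
```

```text
t 25.475 pos [ 0.5049 -0.0469  0.1011] yaw 35.79 tilt [ 0. -0.] q6 -0.9380373442365337 f [ 0.4555  3.2686 -0.3648] m [ 0.7178 -0.2429  0.1451] w 0.028027847277803063
```

Request:
{"fn": "arm_command", "kwargs": {
  "targets": [
    [0,0,0,0.02,2.2],
    [0,0,0,0.03,2.2]
  ]
}}

```text
time: 25.72
position: [0.5049, -0.0469, 0.1011]
tool_rot: [0.469, 0.883, 0.0, 0.0]
ft_force: [0.5, 3.3, 0.2]
grip_width: 0.0282
```

```bash
sh m.sh
```

```text
t 25.725 pos [ 0.5049 -0.0469  0.1011] yaw 34.08 tilt [ 0.0001 -0.    ] q6 -0.9080807085217278 f [0.4566 3.3186 0.2348] m [ 0.7468 -0.2662  0.0652] w 0.0281630105345915
```

Request:
{"fn": "arm_command", "kwargs": {
  "targets": [
    [0,0,0,0.02,2.2],
    [0,0,0,0.03,2.2]
  ]
}}

```text
time: 25.98
position: [0.5049, -0.0469, 0.1011]
tool_rot: [0.482, 0.876, 0.0, 0.0]
ft_force: [0.9, 3.5, 0.7]
grip_width: 0.0282
```

```bash
sh m.sh
```

```text
t 25.975 pos [ 0.5049 -0.0469  0.1011] yaw 32.35 tilt [ 0.0001 -0.    ] q6 -0.8780343679006014 f [0.8979 3.4994 0.6645] m [ 0.8324 -0.1975  0.1211] w 0.02823897564120341
```

Run:
```python
from st import *
import pickle
o=robot.get_obs();M=robot.camera_model("wrist")
p,d=robot.camera("wrist");pickle.dump((M,p,d,o),open("pics/w14.pkl","wb"))
g=cv2.cvtColor(p,cv2.COLOR_RGB2GRAY)[190:232,290:360]
g=cv2.resize(g,None,fx=11,fy=11,interpolation=cv2.INTER_CUBIC).astype(float)
print(np.percentile(g,[1,25,50,75,99]))
g=np.clip((g-20)/(130-20),0,1)*255
cv2.imwrite("pics/w14.png",g.astype(np.uint8))
```

```text
[ 17.  52.  82. 128. 149.]
```

View pics/w14.png

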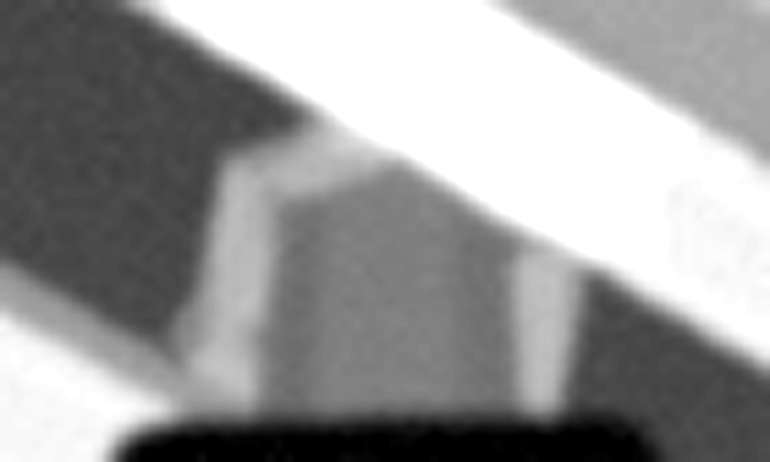

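Run:
```python
from st import *
import pickle
M,p,d,o=pickle.load(open("pics/w14.pkl","rb"))
f=lambda l:plane("wrist",np.array(l)/11+[290,190]-.45,.042,M)
P=f([(188,330),(222,165),(240,150),(325,120),(560,415),(582,275)])
Rt=R.from_quat(o['tool_rot']).as_matrix();yaw=np.degrees(np.arctan2(Rt[1,1],Rt[0,1]))
for a,b in((0,1),(2,3),(4,5)):
  v=P[b]-P[a];t=np.degrees(np.arctan2(v[1],v[0]));print(t,t%60)
print("key edge dirs",yaw%60,yaw)
r=f([(135,0),(310,110),(590,275),(770,365)]);v=r[3]-r[1];print(np.degrees(np.arctan2(v[1],v[0])))
```

```text
110.52396337203352 50.52396337203352
52.598623214157776 52.598623214157776
114.81397919314831 54.81397919314831
key edge dirs 32.35080275571615 32.35080275571615
2.193782149929874
```

Run:
```python
import cv2,numpy as np
r=[]
for n in (10,11,12,13):
    a=cv2.imread(f"pics/w{n}.png",0)[100:235,255:470]
    a=cv2.resize(a,None,fx=1.8,fy=2.1,interpolation=cv2.INTER_CUBIC).astype(float)
    r.append(np.clip((a-90)/(200-90),0,1)*255)
cv2.imwrite("pics/cmp.png",np.vstack([np.hstack(r[:2]),np.hstack(r[2:])]).astype(np.uint8))
print(r[0].shape)
```

```text
(284, 387)
```

View pics/cmp.png

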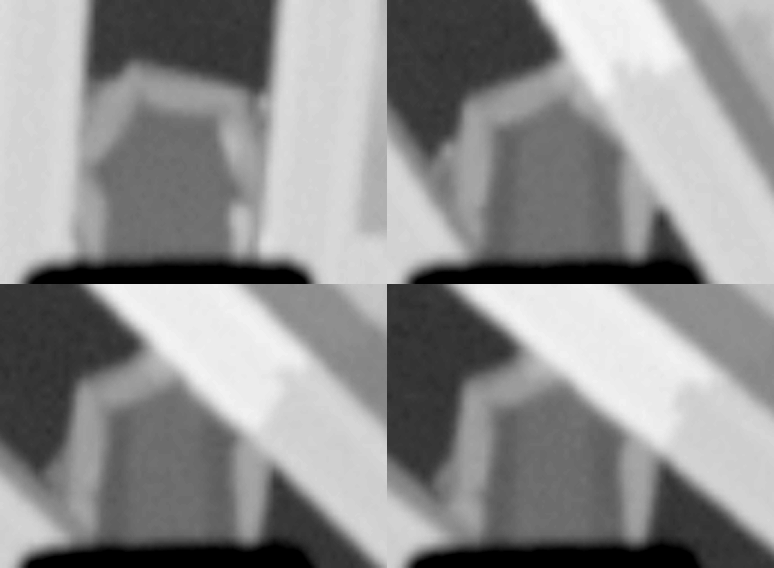

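Request:
{"fn": "arm_command", "kwargs": {
  "targets": [
    [0,0,0,0.02,2.2],
    [0,0,0,0.03,2.2]
  ]
}}

```text
time: 26.28
position: [0.5049, -0.0469, 0.101]
tool_rot: [0.495, 0.869, -0.0, 0.0]
ft_force: [0.6, 3.1, 0.6]
grip_width: 0.0281
```

```bash
sh m.sh
```

```text
t 26.275 pos [ 0.5049 -0.0469  0.101 ] yaw 30.64 tilt [ 0.     -0.0001] q6 -0.8480341485349789 f [0.6411 3.0791 0.6087] m [ 0.7561 -0.2714  0.178 ] w 0.028097574605025922
```

Request:
{"fn": "arm_command", "kwargs": {
  "targets": [
    [0,0,0,0.02,2.2],
    [0,0,0,0.03,2.2]
  ]
}}

```text
time: 26.52
position: [0.5049, -0.0469, 0.101]
tool_rot: [0.508, 0.861, -0.0, 0.0]
ft_force: [1.4, 2.9, 0.4]
grip_width: 0.0281
```

```bash
sh m.sh
```

```text
t 26.525 pos [ 0.5049 -0.0469  0.101 ] yaw 28.93 tilt [ 0.     -0.0001] q6 -0.8181618791778306 f [1.3895 2.8522 0.3971] m [ 0.7655 -0.2239  0.1915] w 0.028092487276117056
```

Request:
{"fn": "arm_command", "kwargs": {
  "targets": [
    [0,0,0,0.02,2.2],
    [0,0,0,0.03,2.2]
  ]
}}

```text
time: 26.78
position: [0.5049, -0.0469, 0.1011]
tool_rot: [0.521, 0.854, -0.0, 0.0]
ft_force: [1.4, 2.7, 1.0]
grip_width: 0.0281
```

```bash
sh m.sh
```

```text
t 26.775 pos [ 0.5049 -0.0469  0.1011] yaw 27.21 tilt [ 0.     -0.0001] q6 -0.7881699643160677 f [1.4208 2.7166 1.011 ] m [ 0.7623 -0.2805  0.2541] w 0.028052786055849658
```

Request:
{"fn": "arm_command", "kwargs": {
  "targets": [
    [0,0,0,0,2.2],
    [0,0,0,0,2.2]
  ]
}}

```text
time: 27.02
position: [0.5049, -0.0469, 0.101]
tool_rot: [0.521, 0.854, -0.0, 0.0]
ft_force: [1.7, 4.0, 0.6]
grip_width: 0.0279
```

```bash
sh m.sh
python3 - <<'E'
from st import *
p,d=robot.camera("wrist");p=np.uint8(255*(p[:,:,::-1]/255.)**.5)
cv2.imwrite("pics/w15.png",cv2.resize(p[160:340,220:440],None,fx=3.3,fy=3.3))
E
```

```text
t 27.025 pos [ 0.5049 -0.0469  0.101 ] yaw 27.25 tilt [-0. -0.] q6 -0.7888886541245581 f [1.699  3.9594 0.5651] m [ 0.8162 -0.2377  0.2266] w 0.027919186493537192
```

View pics/w15.png

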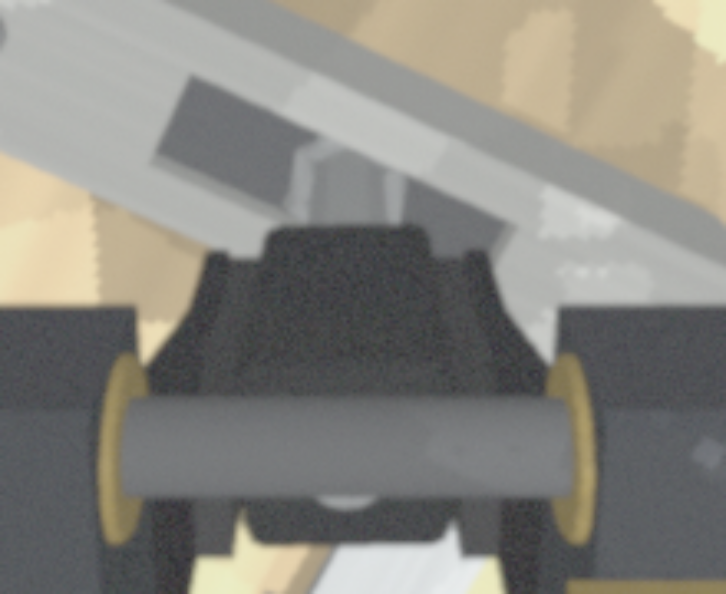

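Request:
{"fn": "arm_command", "kwargs": {
  "targets": [
    [0,0,0,0,6.5],
    [0,0,0,0,6.5],
    [0,0,0,0,6.5],
    [0,0,0,0,6.5]
  ]
}}

```text
time: 27.58
position: [0.5048, -0.0471, 0.101]
tool_rot: [0.521, 0.854, -0.0, -0.0]
ft_force: [-0.5, -1.0, -0.2]
grip_width: 0.0597
```

Request:
{"fn": "arm_command", "kwargs": {
  "targets": [
    [0,0,-3,0,6.5],
    [0,0,-7,0,6.5],
    [0,0,-12,0,6.5],
    [0,0,-14,0,6.5],
    [0,0,-14,0,6.5]
  ]
}}

```text
time: 28.2
position: [0.5059, -0.0473, 0.2427]
tool_rot: [0.521, 0.854, 0.0, 0.002]
ft_force: [-0.1, 0.1, 0.2]
grip_width: 0.0648
```

```bash
sh m.sh
python3 - <<'E'
from st import *
p,d=robot.camera("wrist");cv2.imwrite("pics/w16.png",np.uint8(255*(p[:,:,::-1]/255.)**.5))
p,d=robot.camera("scene");p=np.uint8(255*(p[:,:,::-1]/255.)**.5);cv2.imwrite("pics/s16.png",p)
t=np.array([[.5049,-.047,.024+.12],[.5049,-.047,.05]]);print(proj("scene",t))
E
```

```text
t 28.2 pos [ 0.5059 -0.0473  0.2427] yaw 27.25 tilt [ 0.0042 -0.0015] q6 -0.7887864878958831 f [-0.0636  0.0614  0.155 ] m [-0.0554  0.0141  0.0345] w 0.06483461420596626
[[295.4175 173.3561]
 [297.7124 196.5067]]
```

View pics/w16.png

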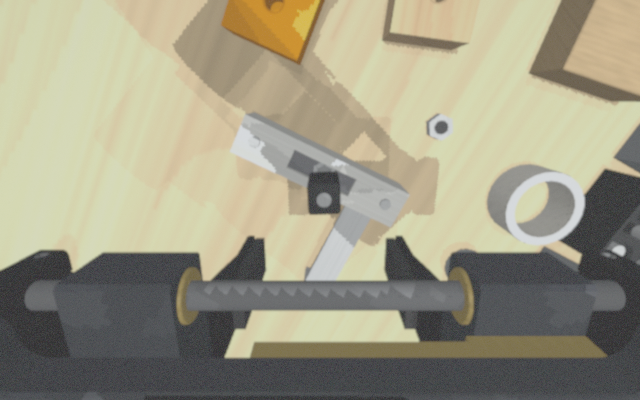

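View pics/s16.png

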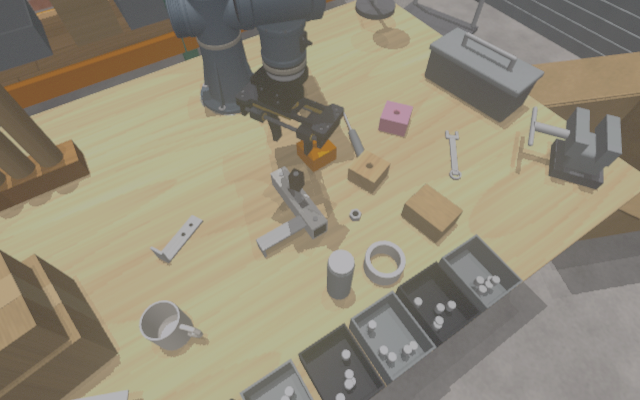

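Request:
{"fn": "arm_command", "kwargs": {
  "targets": [
    [0,0,0,0,6.5],
    [0,0,0,0,6.5]
  ]
}}

```text
time: 28.55
position: [0.5043, -0.0468, 0.2399]
tool_rot: [0.521, 0.854, -0.0, -0.001]
ft_force: [-0.2, -0.8, 0.4]
grip_width: 0.0647
```

```bash
sh m.sh; python3 -c "
from rig import robot
print(robot.hand_in())"
```

```text
t 28.55 pos [ 0.5043 -0.0468  0.2399] yaw 27.24 tilt [-0.0025  0.0008] q6 -0.788804674987587 f [-0.1778 -0.7794  0.3878] m [-0.0765  0.0181  0.0178] w 0.06474810665732388
the job is handed in; nothing more can be done
None
```

I took the key from the wooden stand, seated it in the bolt's socket, and turned it clockwise about 249° in three holds, until the torque showed the bolt at its stop. I then let go, lifted clear and handed in at 28.6 s; no verdict was reported.

- **Finding the socket:** I located it mostly in the wrist camera images rather than by feeling along the slot. The first touch met the lead-in slope, peaking at about 21 N of wrist force. I moved the key 1 mm and it slid in to the bottom.
- **Stop:** The measured turning moment had stayed between about 0.07 and 0.18 N m. Over the last steps it rose to 0.25 N m and held at 0.23 N m, under the 0.3 limit.
- **Last checks:** The key stands upright, with its top within about 2 pixels of where a fully seated key should appear in the scene view. The fingers are clear, and the bystanders in view look unmoved by eye; I did not measure them.
- **What disagreed:** The bolt angle could not be read directly. The images showed the socket about 18° behind the key. That is more than the stated 8° of play and more than the 10° or so the hex sizes allow. So that I reached the stop rests on the torque rise, with the rough bolt turn from the images (about 4 rad) agreeing.

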